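# Mount the bowl stand on the desk clamp and nest the bowls in it

## Robot

A 7-joint arm with a two-finger parallel gripper is mounted at the origin on the work surface. World frame = base frame: x ahead of the robot, y to its left, z up, the work surface at z = 0. Lengths are in m, angles in degrees, forces in N, time in s.
With the tool pointing down it reaches from about 0.4 to 0.9 m from the base axis. Payload 5.6 kg.
Tool frame: the origin (TCP) lies on the mounting face of the last link; the fingertips stand 190 mm ahead of it and the grasp point (between the pads) lies env.grasp_offset ahead of it (env.grasp_offset is the distance from the TCP to the grasp point, in m); z points along the fingers, y is the direction in which the jaws open and shut (so a half turn about z gives the same grasp; the last joint's range is limited). The gripper opens to 92 mm and grips with 3 to 60 N. Pads are 20 mm wide; open, the fingers measure 128 mm over their backs; the gripper's body (75 mm by 189 mm) begins 69 mm behind the grasp point.
Start: joints at [72.25, 26.786, -0.665, 91.828, 0.344, 61.387, -3.226], TCP at [0.171, -0.627, 0.405] pointing down, gripper open.
Joint ranges: [-144.91, 144.91], [-17.63, 115.5], [-89.93, 88.59], [15.96, 139.68], [-74.01, 254.01], [8.47, 105.57], [-167.45, 167.45]. Speed limits (degrees/s): [147.25, 147.25, 180, 180, 180, 180, 180].

## Interface

Orientations are given as [roll, pitch, yaw] about the fixed x, y, z axes, in that order (R = Rz(yaw) Ry(pitch) Rx(roll)).
In Python, from rig import env gives the robot as it stands.
- The arm moves only by the tool move_arm, never from a script. Its argument "targets" is a list of rows, each a list of 3 entries, a list of its own where there are three numbers: the opening, from 0 (shut) to 1 (fully open), then the shift along the tool's x, y, z in m, then the turn, a rotation vector about the tool's x, y, z in degrees. In form: [[jaw, [dx, dy, dz], [wx, wy, wz]], ...]. A call has 1 to 10 rows; each row is the pose to reach, as a shift and turn from the pose commanded when the call began, along the tool's axes at that moment; what a row does not reach only later rows make up. A row lasts 1/12 s, in which the tool goes at most 41.7 mm and 7.16 degrees, less where a joint would pass 70% of its speed; a pose out of reach is approached as far as the arm can. A call with a gripper value outside its range is refused whole. The fingers move at their own pace and stop on an object; "grip_force" is the grip in N (left out, the last holds). Time passes only in rows, so rows that repeat a pose let the fingers close. It gives the time, the measured TCP pose, the force and the opening at its end, in the units of the state.
- env.get_obs(): the state, without advancing time (a new reading comes with each control period).
- env.capture(name): name is "scene" or "top" or "wrist"; returns the picture (480x640x3 uint8, red, green, blue); there is no depth.
- env.camera_model(name): a dict with "fov_y" (degrees; the focal length in pixels is half the picture's height over the tangent of half this angle, whatever the lens; pixels are square), "cx", "cy" (the principal point, pixels), "distortion" ([k1, k2, p1, p2, k3] as OpenCV has them; the pictures are not rectified), "R" (3x3) and "t" (3): a world point X has camera coordinates R X + t; the wrist camera has in their place "tool_from_camera" (4x4, takes a point from camera to tool coordinates, whose origin is the TCP and whose axes are the flange's). Camera axes: x right, y down, z forward; pixel columns grow to the right and rows downward; lengths in m; the calibration is good to about 2 mm. A picture is of the moment at which its call begins: read the wrist's pose just before it. camera_model takes no time and is no camera call.
- env.finish_job(): hands the job in, once; it reports no verdict.
The state is a dict: "clock": time; "joints": joint angles; "joint_vel": joint speeds; "tau": joint torques, N m; "tcp_pos": TCP position; "tcp_rot": TCP orientation; "force": force on the tool from outside, world axes, zero at the start; "ft_torque": the same for the moment, N m; "width": finger opening in m.
Only numpy, scipy, OpenCV 4.12 (cv2) and the standard library are available. Lean on these libraries where they do the work, as an engineer would, in place of code of your own. Each camera call takes 0.05 s, during which the arm holds its last target.

## Task

Mount the bowl stand on the desk clamp at the edge of the shelf: slide the knuckle of the stand's arm home in the clamp's fork so that the holes line up, and thread the brass hinge pin down through them until its head sits on the fork. Only once the stand is pinned, put all the colour bowls away by nesting them upright, one in another, in a single stack on the stand's seat. Leave the seal jar, the brush rest and the seal tray where they are.

Things in the scene. Friction and masses are not known exactly. Their poses are not given: they have to be found in the camera images.
- clamp: aluminium desk clamp, fixed on the shelf's far edge, axes as the world's; origin on the fork's vertical hole axis, at shelf height. The fork opens to -x (the robot): round lugs 30 in diameter, the lower from 18 to 29.5 above the shelf, the upper from 48.5 to 60, each with a through hole of 13. A post 44 wide, 60 high stands from 31 to 61 in +x of the axis
- fork_top (a point): centre of the upper mouth of the fork's upper hole, 60 above the shelf. Between the lugs, behind the hole axis, is a V-shaped seat: a knuckle pushed into it towards +x stops there with its hole about 1 past the axis
- stand: loose bowl stand, 0.5 kg: wooden drum 72 in diameter, 46 high, on a foot disc 96 wide, 8 thick; origin: centre of its underside, z up, x along its arm. The arm, a dark steel bar 14 wide, from 32 to 46 above the shelf, runs from the drum to a knuckle centred 108 from the drum's axis. Pinch the arm from above and drag: the stand slides on the shelf
- stand_eye (a point): centre of the hole in the stand's knuckle, at half its height (39 above the stand's underside). The knuckle is round, 26 in diameter, 14 high, its vertical through hole 13 in diameter; it enters the fork's gap of 19 with 2.5 to spare above and below
- stand_seat (a point): centre of the floor of the round seat in the top of the drum: 50 diameter, 8 deep, its floor 38 above the shelf; a bowl's foot stands in it
- pin: brass hinge pin, 60 g, standing upright in the block at the start; origin at the centre of its lower tip, z up its axis. Shank 10 in diameter, tapering to 5 over the lowest 9; from 50 to 78 above the tip a round head 22 in diameter. Threaded fully home in the fork, its head rests on the upper lug and its tip is 10 above the shelf
- block: fixed hardwood tool block, 50 x 50 and 45 high, origin at the centre of its underside, a hole of 13 diameter and 35 deep in its top in which the pin stands (tip 10 above the shelf)
- bowl_a: white porcelain stacking colour bowl with a blue line, round, 38 high, 0.12 kg; may be absent. Origin: centre of its underside, z up. Body tapers from 42 diameter at the foot to 54 at 24 height; then an upright collar, 64 outside, 59 inside, from 24 to the rim at 38. Inner floor at 8. Nested upright in another it rests with its collar's underside on the rim below, 14 higher, collars flush
- bowl_b: white porcelain stacking colour bowl with a blue line, round, 38 high, 0.12 kg; may be absent. Origin: centre of its underside, z up. Body tapers from 42 diameter at the foot to 54 at 24 height; then an upright collar, 64 outside, 59 inside, from 24 to the rim at 38. Inner floor at 8. Nested upright in another it rests with its collar's underside on the rim below, 14 higher, collars flush
- bowl_c: white porcelain stacking colour bowl with a blue line, round, 38 high, 0.12 kg; may be absent. Origin: centre of its underside, z up. Body tapers from 42 diameter at the foot to 54 at 24 height; then an upright collar, 64 outside, 59 inside, from 24 to the rim at 38. Inner floor at 8. Nested upright in another it rests with its collar's underside on the rim below, 14 higher, collars flush
- bowl_d: white porcelain stacking colour bowl with a blue line, round, 38 high, 0.12 kg; may be absent. Origin: centre of its underside, z up. Body tapers from 42 diameter at the foot to 54 at 24 height; then an upright collar, 64 outside, 59 inside, from 24 to the rim at 38. Inner floor at 8. Nested upright in another it rests with its collar's underside on the rim below, 14 higher, collars flush
- bowl_e: white porcelain stacking colour bowl with a blue line, round, 38 high, 0.12 kg; may be absent. Origin: centre of its underside, z up. Body tapers from 42 diameter at the foot to 54 at 24 height; then an upright collar, 64 outside, 59 inside, from 24 to the rim at 38. Inner floor at 8. Nested upright in another it rests with its collar's underside on the rim below, 14 higher, collars flush
- bowl_f: white porcelain stacking colour bowl with a blue line, round, 38 high, 0.12 kg; may be absent. Origin: centre of its underside, z up. Body tapers from 42 diameter at the foot to 54 at 24 height; then an upright collar, 64 outside, 59 inside, from 24 to the rim at 38. Inner floor at 8. Nested upright in another it rests with its collar's underside on the rim below, 14 higher, collars flush
- jar: bystander: white porcelain seal jar with a closed lid, 72 in diameter, 65 high, origin under its centre
- brush_rest: bystander: green glass brush rest, 110 long along its y, 22 wide, 26 high, origin under its centre
- seal_tray: bystander: small wooden tray, 110 long along its y, 50 wide, holding three upright brown stone seals up to 69 high, origin under its centre
Mind the look-alikes: they are no part of the job. Leave any pink or purple look-alike of the bowl_e alone.

How it is judged (in metres and radians):
On the way, in this order (a step that is already met when the one before it is completed fails the run):
1. the pin is threaded down through the fork and the stand's knuckle (horizontal distance between each of stand_eye, pin and fork_top below 0.004 m and height (world z) of pin below 0.014 m and angle between pin's own z axis and vertical below 0.1 rad and angle between stand's own z axis and vertical below 0.05 rad), for 0.3 s.
2. after that, a first bowl stands in the seat (((horizontal distance between bowl_a and stand_seat below 0.015 m and angle between bowl_a's own z axis and vertical below 0.1 rad and height (world z) of bowl_a between 0.034 and 0.042 m) or (horizontal distance between bowl_b and stand_seat below 0.015 m and angle between bowl_b's own z axis and vertical below 0.1 rad and height (world z) of bowl_b between 0.034 and 0.042 m) or (horizontal distance between bowl_c and stand_seat below 0.015 m and angle between bowl_c's own z axis and vertical below 0.1 rad and height (world z) of bowl_c between 0.034 and 0.042 m) or (horizontal distance between bowl_d and stand_seat below 0.015 m and angle between bowl_d's own z axis and vertical below 0.1 rad and height (world z) of bowl_d between 0.034 and 0.042 m) or (horizontal distance between bowl_e and stand_seat below 0.015 m and angle between bowl_e's own z axis and vertical below 0.1 rad and height (world z) of bowl_e between 0.034 and 0.042 m) or (horizontal distance between bowl_f and stand_seat below 0.015 m and angle between bowl_f's own z axis and vertical below 0.1 rad and height (world z) of bowl_f between 0.034 and 0.042 m))), for 0.3 s.
At the end, for the whole second after the job is handed in: Pin upright through fork and knuckle, tip under 14 mm above the shelf, pin and knuckle within 4 mm of the fork's axis; every bowl upright (0.1 rad), within 15 mm of the seat's axis, at a nested height (38, 52, 66, 80, 94 or 108 mm, each within 4 mm); all at rest (all of step 1 and horizontal distance between each of bowl_a, bowl_b, bowl_c, bowl_d, bowl_e, bowl_f and stand_seat below 0.015 m and angle between each of bowl_a, bowl_b, bowl_c, bowl_d, bowl_e, bowl_f's own z axis and vertical below 0.1 rad and (height (world z) of bowl_a between 0.034 and 0.042 m or height (world z) of bowl_a between 0.048 and 0.056 m or height (world z) of bowl_a between 0.062 and 0.07 m or height (world z) of bowl_a between 0.076 and 0.084 m or height (world z) of bowl_a between 0.09 and 0.098 m or height (world z) of bowl_a between 0.104 and 0.112 m) and (height (world z) of bowl_b between 0.034 and 0.042 m or height (world z) of bowl_b between 0.048 and 0.056 m or height (world z) of bowl_b between 0.062 and 0.07 m or height (world z) of bowl_b between 0.076 and 0.084 m or height (world z) of bowl_b between 0.09 and 0.098 m or height (world z) of bowl_b between 0.104 and 0.112 m) and (height (world z) of bowl_c between 0.034 and 0.042 m or height (world z) of bowl_c between 0.048 and 0.056 m or height (world z) of bowl_c between 0.062 and 0.07 m or height (world z) of bowl_c between 0.076 and 0.084 m or height (world z) of bowl_c between 0.09 and 0.098 m or height (world z) of bowl_c between 0.104 and 0.112 m) and (height (world z) of bowl_d between 0.034 and 0.042 m or height (world z) of bowl_d between 0.048 and 0.056 m or height (world z) of bowl_d between 0.062 and 0.07 m or height (world z) of bowl_d between 0.076 and 0.084 m or height (world z) of bowl_d between 0.09 and 0.098 m or height (world z) of bowl_d between 0.104 and 0.112 m) and (height (world z) of bowl_e between 0.034 and 0.042 m or height (world z) of bowl_e between 0.048 and 0.056 m or height (world z) of bowl_e between 0.062 and 0.07 m or height (world z) of bowl_e between 0.076 and 0.084 m or height (world z) of bowl_e between 0.09 and 0.098 m or height (world z) of bowl_e between 0.104 and 0.112 m) and (height (world z) of bowl_f between 0.034 and 0.042 m or height (world z) of bowl_f between 0.048 and 0.056 m or height (world z) of bowl_f between 0.062 and 0.07 m or height (world z) of bowl_f between 0.076 and 0.084 m or height (world z) of bowl_f between 0.09 and 0.098 m or height (world z) of bowl_f between 0.104 and 0.112 m) and linear speed of each of bowl_a, bowl_b, bowl_c, bowl_d, bowl_e, bowl_f, pin, stand below 0.02 m/s); the robot touches nothing.
It fails at once if jar shifted by more than 30 mm or tipped (distance of jar from where it was at the start of the episode above 0.03 m or angle between jar's own z axis and vertical above 0.5 rad).
It fails at once if brush rest shifted by more than 30 mm or tipped (distance of brush_rest from where it was at the start of the episode above 0.03 m or angle between brush_rest's own z axis and vertical above 0.5 rad).
It fails at once if seal tray shifted by more than 30 mm or tipped (distance of seal_tray from where it was at the start of the episode above 0.03 m or angle between seal_tray's own z axis and vertical above 0.5 rad).
Of bowl_a, bowl_b, bowl_c, bowl_d, bowl_e, bowl_f only 4 to 6 are there at a start; the rules pass over those that are not, and their reading is None.
At some moment in a run one of bowl_a, bowl_b, bowl_c, bowl_d, bowl_e, bowl_f may be knocked a few centimetres aside while the robot is not near it.
It also fails if it takes over 210 s, if anything falls off the work surface, if the arm or the gripper's body presses on something with over 40 N, if the wrist force passes 120 N, or if a joint passes its speed limit or range.

## Working session

There is one attempt and no reset: what is moved stays moved. The work goes in short steps, Python scripts to look and compute and a tool call to move; the robot and the scene stay as the last step left them, time stands still between calls to the robot, and variables do not carry over. Pictures are saved under pics/ and viewed, and the job is handed in when it is done.

Besides the shell and the picture viewer there is one more tool, called by a JSON object that holds its "api" and its "payload", one argument or row to a line. move_arm: Moves the arm, as the interface text tells. Its arguments: {"type":"object","properties":{"targets":{"type":"array","items":{"type":"array"}},"grip_force":{"type":"number"}},"required":["targets"]}

```bash
ls -la && mkdir -p pics
python3 - <<'E'
from rig import env
import cv2,json
print(env.get_obs(), env.grasp_offset)
for n in ("scene","top","wrist"):
    print(n, env.camera_model(n))
    cv2.imwrite(f"pics/{n}0.png", env.capture(n)[:,:,::-1])
E
```

```text
total 12
drwxr-xr-x  3 agent agent 4096 Dec  7 16:15 .
drwxr-xr-x 23 root  root  4096 Dec  7 16:15 ..
drwxr-xr-x  2 agent agent 4096 Dec  7 16:15 pics
{'clock': 0.0, 'joints': array([72.24868371, 26.83409727, -0.66542333, 91.87951313,  0.34322745,
       61.38599889, -3.22425756]), 'joint_vel': array([ 0.06840683,  0.02098603,  0.16887231,  0.0313665 , -0.09083917,
        0.061963  ,  0.06166458]), 'tau': array([ 1.55003374e-05, -5.20573318e+01, -1.27841861e-02, -2.43748158e+01,
       -5.65362826e-02,  1.72953604e-02,  1.81283226e-04]), 'tcp_pos': array([ 0.17127916, -0.62677454,  0.40377179]), 'tcp_rot': array([-1.79902570e+02,  6.14392501e-03,  1.52857261e+01]), 'force': array([0.07138376, 0.85595799, 0.12238875]), 'ft_torque': array([ 0.00635118,  0.03169824, -0.02246612]), 'width': 0.09193651636755436} 0.1714
scene {'fov_y': 52.476710221336766, 'cx': 318.15766359100365, 'cy': 234.0508360298021, 'distortion': array([-0.09702142,  0.        ,  0.        ,  0.        ,  0.        ]), 'R': array([[-0.3534378 ,  0.93534583,  0.01448815],
       [ 0.49201798,  0.19904598, -0.84752522
[... 352 characters left out ...]
-9.84282410e-01,  1.35471249e-02, -1.76081267e-01],
       [ 1.76054555e-01, -3.14915089e-03, -9.84375374e-01]]), 't': array([0.03492947, 0.51371168, 1.03980638])}
wrist {'fov_y': 66.50552301051161, 'cx': 317.80062447833905, 'cy': 236.03804152690145, 'distortion': array([-0.04749992,  0.        ,  0.        ,  0.        ,  0.        ]), 'tool_from_camera': array([[-3.45107434e-04, -9.71545223e-01, -2.36853881e-01,
         6.80881528e-02],
       [ 9.99999777e-01, -1.99687911e-04, -6.37952479e-04,
         2.59312337e-04],
       [ 5.72502827e-04, -2.36854048e-01,  9.71545075e-01,
         2.11245045e-02],
       [ 0.00000000e+00,  0.00000000e+00,  0.00000000e+00,
         1.00000000e+00]])}
```

View pics/top0.png

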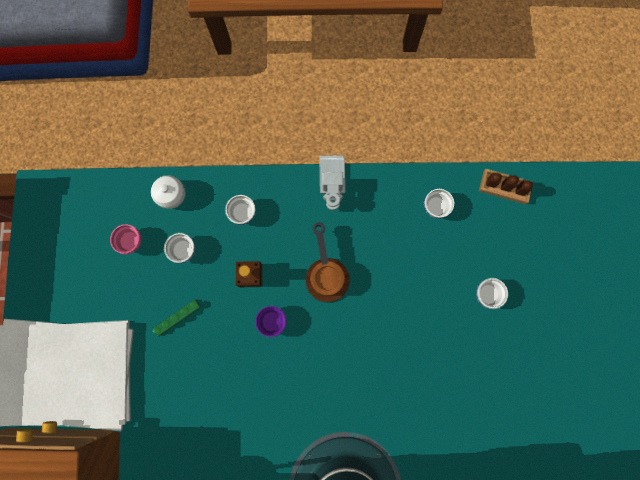

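View pics/scene0.png

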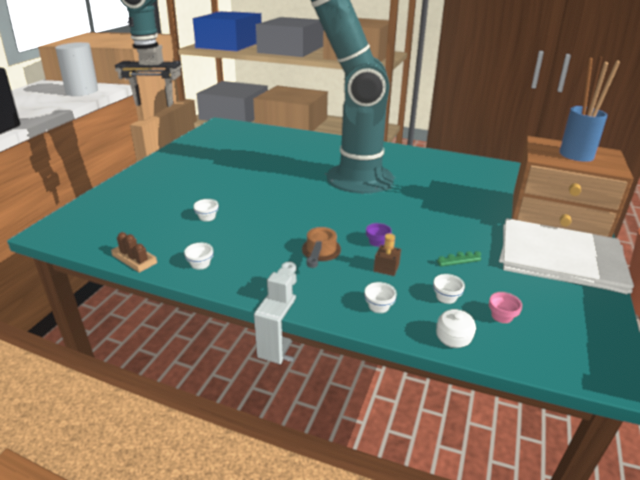

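View pics/wrist0.png

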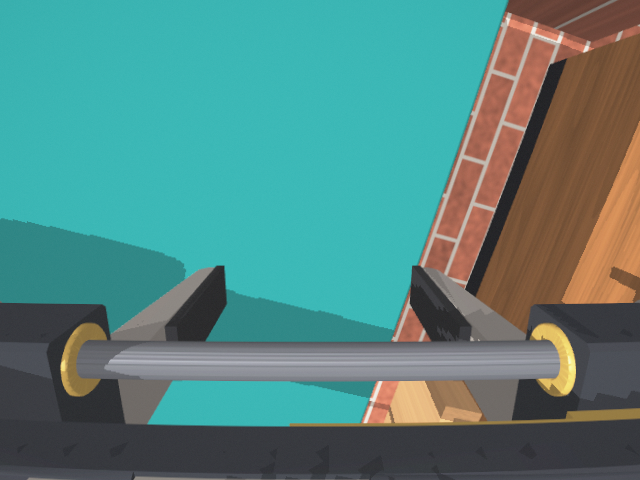

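Top view: four white bowls at about (240,209), (179,248), (439,203) and (492,293). Look-alikes: pink bowl (125,239), purple bowl (271,321), and the white jar with a lid (168,192). Stand drum (328,279) with its knuckle at (319,228), fork at (333,200), pin in its block at (248,272), tray (507,185), brush rest (177,316).

```bash
cat > h.py <<'E'
from rig import env
import numpy as np, cv2
from scipy.spatial.transform import Rotation as Ro
def K(m):
    f=240/np.tan(np.radians(m["fov_y"]/2)); return np.array([[f,0,m["cx"]],[0,f,m["cy"]],[0,0,1.]])
def ext(name,obs=None):
    m=env.camera_model(name)
    if name!="wrist": return m,m["R"],np.array(m["t"])
    o=obs or env.get_obs()
    T=np.eye(4);T[:3,:3]=Ro.from_euler("xyz",o["tcp_rot"],degrees=True).as_matrix();T[:3,3]=o["tcp_pos"]
    C=np.linalg.inv(T@m["tool_from_camera"]); return m,C[:3,:3],C[:3,3]
def unp(name,uv,z,obs=None):
    m,R,t=ext(name,obs)
    p=cv2.undistortPoints(np.array([[uv]],float),K(m),m["distortion"])[0,0]
    d=R.T@np.array([p[0],p[1],1]);c=-R.T@t
    return (c+d*(z-c[2])/d[2])
def proj(name,X,obs=None):
    m,R,t=ext(name,obs)
    return cv2.projectPoints(np.array(X,float).reshape(-1,1,3),cv2.Rodrigues(R)[0],t,K(m),m["distortion"])[0][:,0]
def snap(name,fn,crop=None,s=1):
    o=env.get_obs();im=env.capture(name)[:,:,::-1].copy();cv2.imwrite(f"raw_{fn}.png",im)
    save(im,fn,crop,s);np.save(f"obs_{fn}.npy",o,allow_pickle=True);return im,o
def save(im,fn,crop=None,s=1):
    if crop: x,y,w,h=crop; im=im[y:y+h,x:x+w]
    im=cv2.resize(im,None,fx=s,fy=s,interpolation=cv2.INTER_CUBIC); cv2.imwrite(f"pics/{fn}.png",im)
def ob(fn): return np.load(f"obs_{fn}.npy",allow_pickle=True).item()
def delta(gp,yaw,obs=None,cmd=None):
    """tool-frame shift/turn taking the tool to grasp point gp with tool pointing down, yaw deg"""
    o=env.get_obs(); R=Ro.from_euler("xyz",o["tcp_rot"],degrees=True)
    R2=Ro.from_euler("xyz",[180,0,yaw],degrees=True)
    tgt=np.array(gp)-R2.apply([0,0,env.grasp_offset])
    print("shift mm",np.round(R.inv().apply(tgt-o["tcp_pos"])*1000,1),"turn",np.round((R.inv()*R2).as_rotvec(degrees=True),2))
def st():
    o=env.get_obs();R=Ro.from_euler("xyz",o["tcp_rot"],degrees=True)
    print("t",round(o["clock"],2),"gp",np.round(np.add(o["tcp_pos"],R.apply([0,0,env.grasp_offset])),4),"rot",np.round(o["tcp_rot"],2),"F",np.round(o["force"],1),"w",round(o["width"],4))
E
python3 - <<'E'
from h import *
im=cv2.imread("pics/top0.png")
save(im,"tc1",(220,145,150,170),3.4)
for n,uv,z in [("b1",(240,209),.038),("b2",(179,248),.038),("b3",(439,203),.038),("b4",(492,293),.038),("drum",(328,279),.038),("knuckle",(319,228),.046),("fork",(333,200),.06),("pin",(245,271),.088),("jar",(168,192),.05),("block",(249,274),.045),("pink",(125,239),.038),("purple",(271,321),.038)]:
    print(n,np.round(unp("top",uv,z),4))
E
```

```text
b1 [0.5844 0.214  0.038 ]
b2 [0.5011 0.3433 0.038 ]
b3 [ 0.592  -0.2154  0.038 ]
b4 [ 0.3961 -0.3178  0.038 ]
drum [0.431  0.0268 0.038 ]
knuckle [0.5387 0.0443 0.046 ]
fork [0.5958 0.0139 0.06  ]
pin [0.4443 0.1934 0.088 ]
jar [0.6216 0.3685 0.05  ]
block [0.4429 0.1917 0.045 ]
pink [0.5222 0.4617 0.038 ]
purple [0.3453 0.1461 0.038 ]
```

View pics/tc1.png

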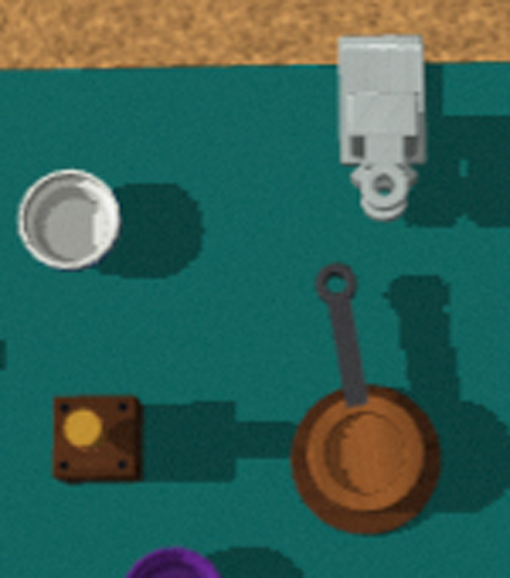

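Run:
```python
from h import *
st()
a=unp("top",(327.4,276.7),.046);b=unp("top",(318.8,228.2),.046);print(a,b,np.linalg.norm(b-a),np.degrees(np.arctan2(*(b-a)[1::-1])))
print(unp("top",(332.6,199.1),.06),unp("top",(244.4,270.9),.088))
delta([0.50,0.02,0.20],9)
```

```text
t 0.15 gp [ 0.1712 -0.6266  0.2326] rot [-1.7992e+02  1.0000e-02  1.5280e+01] F [ 0.1 -0.5  0.8] w 0.0919
[0.43502723 0.02797488 0.046     ] [0.53828862 0.04473764 0.046     ] 0.10461311966892799 9.220582921545619
[0.59775459 0.01472689 0.06      ] [0.44447695 0.19461082 0.088     ]
shift mm [ 487.6 -537.3   33.2] turn [-0.07  0.01  6.28]
```

{"api": "move_arm", "payload": {
  "targets": [
    [1, [0.25, -0.27, 0.017], [0, 0, 3]],
    [1, [0.25, -0.27, 0.017], [0, 0, 3]],
    [1, [0.25, -0.27, 0.017], [0, 0, 3]],
    [1, [0.25, -0.27, 0.017], [0, 0, 3]],
    [1, [0.25, -0.27, 0.017], [0, 0, 3]],
    [1, [0.25, -0.27, 0.017], [0, 0, 3]],
    [1, [0.25, -0.27, 0.017], [0, 0, 3]],
    [1, [0.25, -0.27, 0.017], [0, 0, 3]],
    [1, [0.25, -0.27, 0.017], [0, 0, 3]],
    [1, [0.25, -0.27, 0.017], [0, 0, 3]]
  ]
}}

```text
clock: 0.98
tcp_pos: [0.3442, -0.2946, 0.3875]
tcp_rot: [-179.9, -0.1, 12.9]
force: [0.6, 0.1, 0.3]
width: 0.0917
```

Run:
```python
from h import *
st();delta([0.50,0.02,0.20],9)
```

```text
t 0.98 gp [ 0.3443 -0.2942  0.2161] rot [-1.7987e+02 -6.0000e-02  1.2860e+01] F [0.6 0.1 0.3] w 0.0917
shift mm [ 221.9 -272.    16.9] turn [-0.14 -0.05  3.86]
```

{"api": "move_arm", "payload": {
  "targets": [
    [1, [0.22, -0.27, 0.017], [0, 0, 3]],
    [1, [0.22, -0.27, 0.017], [0, 0, 3]],
    [1, [0.22, -0.27, 0.017], [0, 0, 3]],
    [1, [0.22, -0.27, 0.017], [0, 0, 3]],
    [1, [0.22, -0.27, 0.017], [0, 0, 3]],
    [1, [0.22, -0.27, 0.017], [0, 0, 3]],
    [1, [0.22, -0.27, 0.017], [0, 0, 3]],
    [1, [0.22, -0.27, 0.017], [0, 0, 3]],
    [1, [0.22, -0.27, 0.017], [0, 0, 3]],
    [1, [0.22, -0.27, 0.017], [0, 0, 3]]
  ]
}}

```text
clock: 1.82
tcp_pos: [0.5001, 0.0138, 0.3704]
tcp_rot: [-179.9, -0.0, 9.7]
force: [-0.3, -0.2, 0.1]
width: 0.092
```

Run:
```python
from h import *
im,o=snap("wrist","w1");st();delta([0.50,0.02,0.20],9)
print(o["joints"])
```

```text
t 1.87 gp [0.4991 0.0114 0.1988] rot [-1.7996e+02  4.0000e-02  9.4900e+00] F [ 0.4 -0.7 -0.7] w 0.0919
shift mm [ 2.2 -8.5 -1.2] turn [-0.04  0.04  0.49]
[ 15.23366544  16.96178813 -24.10554571 113.13252625   8.58981421
  51.57867068 -93.62853239]
```

View pics/w1.png

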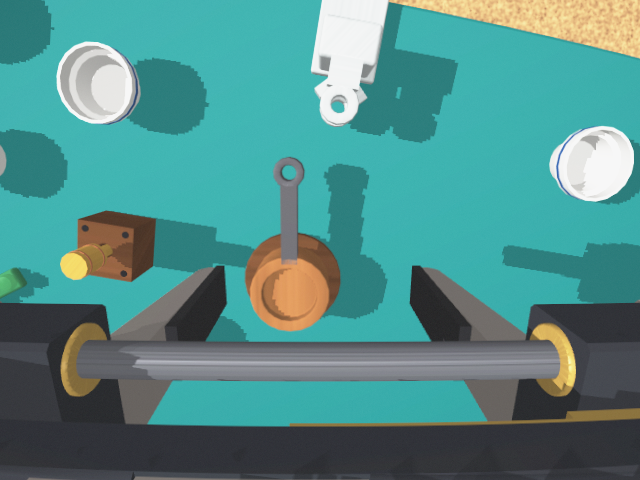

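Run:
```python
from h import *
im=cv2.imread("raw_w1.png")
save(im,"w1a",(230,60,160,150),4);save(im,"w1b",(40,200,320,140),2.5)
```

```text
(no output)
```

View pics/w1a.png

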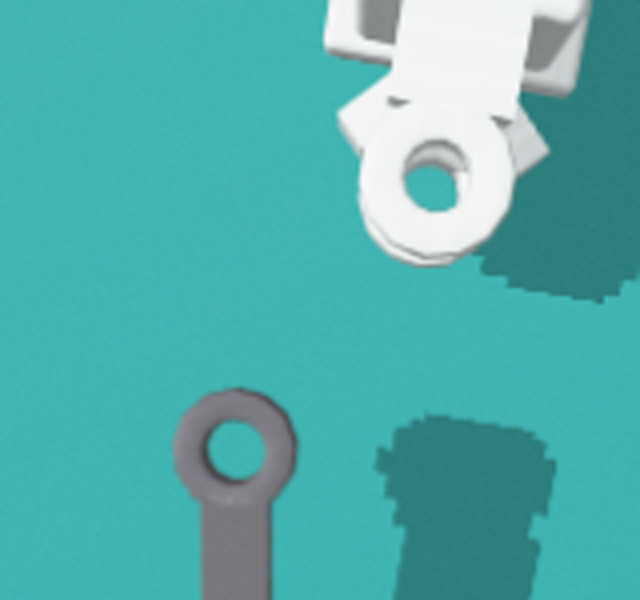

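View pics/w1b.png

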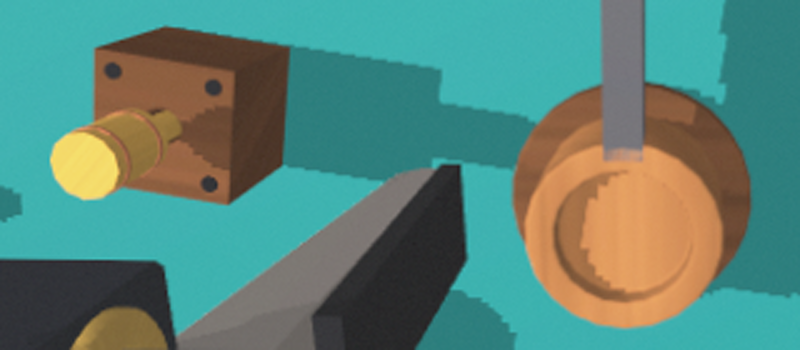

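Run:
```python
from h import *
o=ob("w1")
k=unp("wrist",(288.9,172),.046,o);d=unp("wrist",(289.2,293.7),.046,o)
print("fork",unp("wrist",(339.2,104),.06,o),"kn",k,"drum",d,np.linalg.norm(k-d),np.degrees(np.arctan2(*(k-d)[1::-1])))
print("pin",unp("wrist",(74.4,266),.088,o),"blk",)
# scene check
for n,X in [("fork",[.597,.014,.06]),("kn",[k[0],k[1],.046]),("drum",[d[0],d[1],.046]),("pin",[.4445,.1945,.088])]: print(n,proj("scene",[X]),proj("top",[X]))
```

```text
fork [0.6012784  0.01548347 0.06      ] kn [0.5436971  0.04609929 0.046     ] drum [0.43817354 0.0299105  0.046     ] 0.10675812911240558 8.721971399946169
pin [0.44965956 0.19577192 0.088     ] blk
fork [[287.89871285 263.69113904]] [[332.94983587 199.44193719]]
kn [[310.91169379 259.00923311]] [[318.12941002 225.7069101 ]]
drum [[320.6743855  234.18678059]] [[326.4501026  275.20857314]]
pin [[388.43220831 234.31901021]] [[244.45514899 270.88790709]]
```

{"api": "move_arm", "payload": {
  "targets": [
    [0.6, [0, -0.03, 0.0], [0, 0, 0.5]],
    [0.6, [0, -0.03, 0.0], [0, 0, 0.5]],
    [0.6, [0, -0.03, 0.0], [0, 0, 0.5]],
    [0.6, [0, -0.03, 0.0], [0, 0, 0.5]],
    [0.6, [0, -0.03, 0.0], [0, 0, 0.5]],
    [0.6, [0, -0.03, 0.0], [0, 0, 0.5]]
  ]
}}

```text
clock: 2.37
tcp_pos: [0.4941, 0.038, 0.3707]
tcp_rot: [180.0, 0.0, 8.6]
force: [-0.2, 0.7, 0.7]
width: 0.056
```

Run:
```python
from h import *
im,o=snap("wrist","w2");st();print(o["joint_vel"])
save(im,"w2a",(230,60,200,150),4);save(im,"w2b",(40,200,320,140),2.5)
```

```text
t 2.42 gp [0.4941 0.0383 0.1993] rot [179.97   0.     8.67] F [-0.2 -0.1 -0.2] w 0.0553
[-0.27094701  0.10568269 -0.52585134 -0.10006864 -0.07907965 -0.01276693
 -0.38434822]
```

View pics/w2a.png

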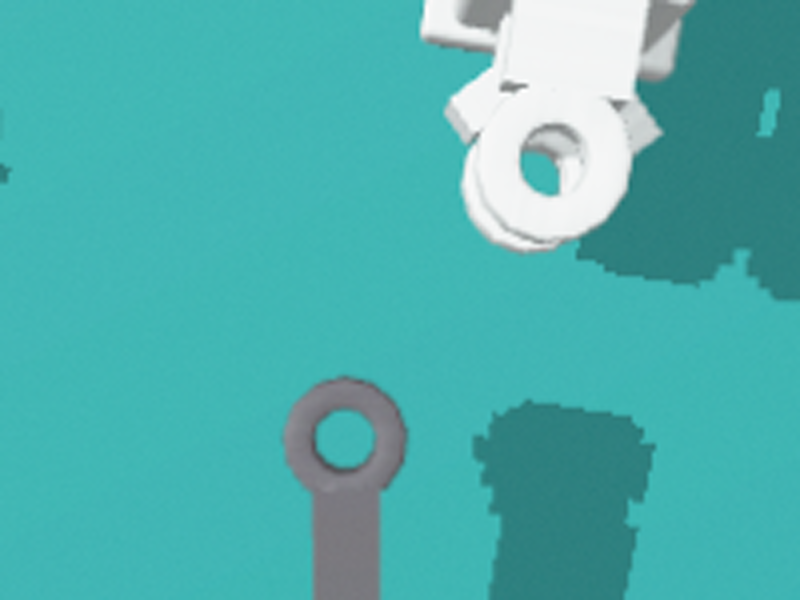

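View pics/w2b.png

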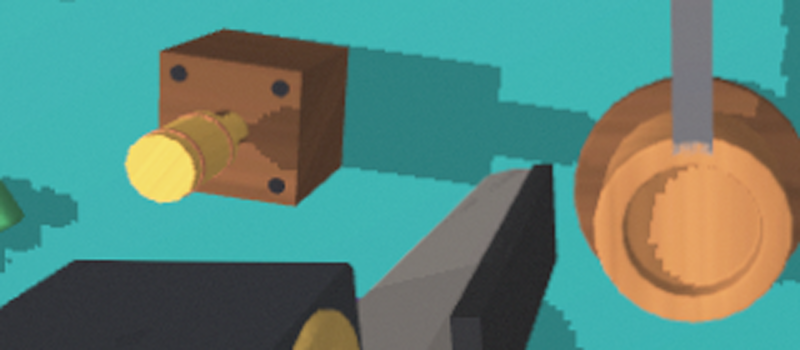

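Run:
```python
from h import *
o=ob("w2")
k=unp("wrist",(316.2,169.3),.046,o);d=unp("wrist",(317.6,292),.046,o)
print("fork",unp("wrist",(368.4,100.2),.06,o),"kn",k,"drum",d,np.linalg.norm(k-d),np.degrees(np.arctan2(*(k-d)[1::-1])))
print("pin",unp("wrist",(104.2,266.8),.088,o),o["tcp_pos"])
```

```text
fork [0.60120207 0.01576504 0.06      ] kn [0.54357279 0.04682735 0.046     ] drum [0.43758819 0.02960136 0.046     ] 0.10737537091385237 9.231726784259646
pin [0.44988872 0.19640902 0.088     ] [0.49406081 0.03803007 0.37068832]
```

Run:
```python
from h import *
im=cv2.imread("pics/scene0.png")
save(im,"sc1",(250,215,180,120),4.4)
for n,A,B in [("fork",[.6012,.0158,.06],[.5978,.0147,.06]),("kn",[.5436,.0468,.046],[.5383,.0447,.046]),("pintop",[.4499,.1964,.088],[.4445,.1946,.088])]:
  print(n,(proj("scene",[A,B])-[250,215])*4.4)
```

```text
fork [[166.67318471 219.72623199]
 [167.41244491 215.44254417]]
kn [[269.37334226 193.83525043]
 [269.3287521  187.38480192]]
pintop [[610.21517408  90.96094898]
 [609.29182059  85.04253678]]
```

View pics/sc1.png

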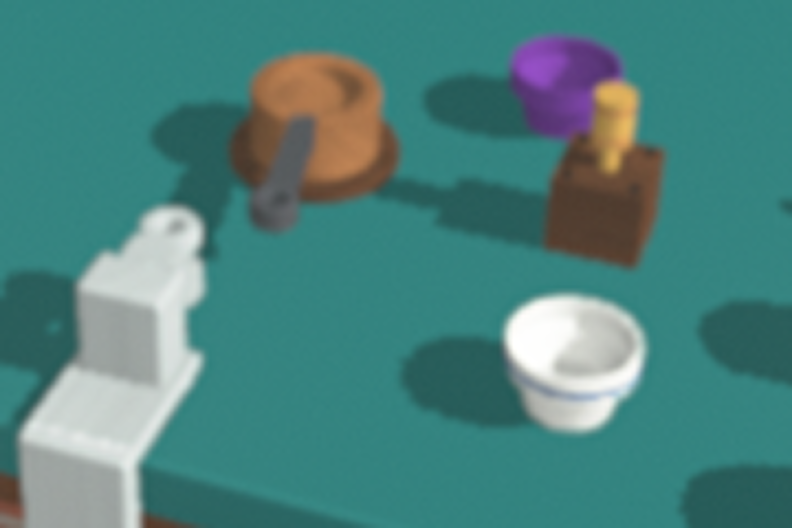

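Run:
```python
from h import *
st();delta([0.501,0.0397,0.039],9.2)
```

```text
t 2.42 gp [0.4941 0.0383 0.1993] rot [179.97   0.     8.67] F [-0.2 -0.1 -0.2] w 0.0553
shift mm [  7.   -0.4 160.3] turn [ 0.03  0.   -0.53]
```

{"api": "move_arm", "payload": {
  "targets": [
    [0.5, [0.007, 0, 0.04], [0, 0, -0.5]],
    [0.5, [0.007, 0, 0.08], [0, 0, -0.5]],
    [0.5, [0.007, 0, 0.11], [0, 0, -0.5]],
    [0.5, [0.007, 0, 0.135], [0, 0, -0.5]],
    [0.5, [0.007, 0, 0.15], [0, 0, -0.5]],
    [0.5, [0.007, 0, 0.16], [0, 0, -0.5]],
    [0.5, [0.007, 0, 0.16], [0, 0, -0.5]],
    [0.5, [0.007, 0, 0.16], [0, 0, -0.5]]
  ]
}}

```text
clock: 3.08
tcp_pos: [0.5012, 0.0405, 0.2108]
tcp_rot: [180.0, 0.0, 9.3]
force: [0.4, -0.2, 0.3]
width: 0.046
```

Run:
```python
from h import *
im,o=snap("wrist","w3");st()
```

```text
t 3.13 gp [0.5017 0.0406 0.0401] rot [ 1.7999e+02 -8.0000e-02  9.2700e+00] F [0.9 0.2 0.1] w 0.046
```

View pics/w3.png

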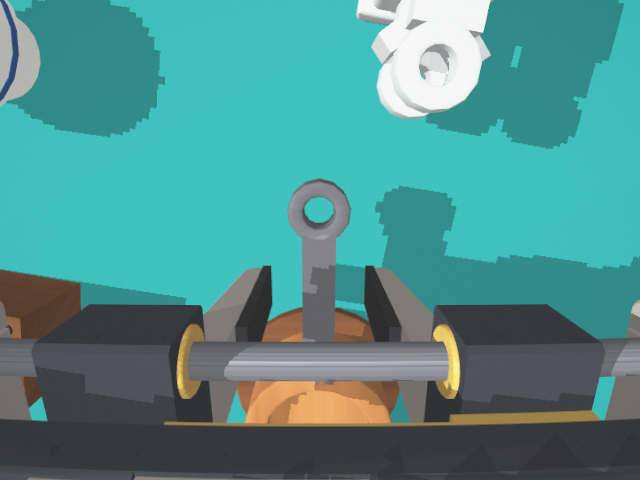

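The arm is centred between the pads, with the knuckle at (319,210) and the fork hole at (437,64). Closing the jaws.

{"api": "move_arm", "payload": {
  "targets": [
    [0, [0, 0, 0], [0, 0, 0]],
    [0, [0, 0, 0], [0, 0, 0]],
    [0, [0, 0, 0], [0, 0, 0]],
    [0, [0, 0, 0], [0, 0, 0]],
    [0, [0, 0, 0], [0, 0, 0]],
    [0, [0, 0, 0], [0, 0, 0]]
  ],
  "grip_force": 30
}}

```text
clock: 3.63
tcp_pos: [0.5011, 0.0406, 0.211]
tcp_rot: [180.0, -0.0, 9.3]
force: [-0.0, -0.2, 2.5]
width: 0.0142
```

Run:
```python
from h import *
im,o=snap("wrist","w4");st()
save(im,"w4a",(270,0,220,260),2.3)
```

```text
t 3.68 gp [0.5012 0.0405 0.0396] rot [ 1.7998e+02 -3.0000e-02  9.2800e+00] F [-0.1 -0.   3.5] w 0.0142
```

View pics/w4a.png

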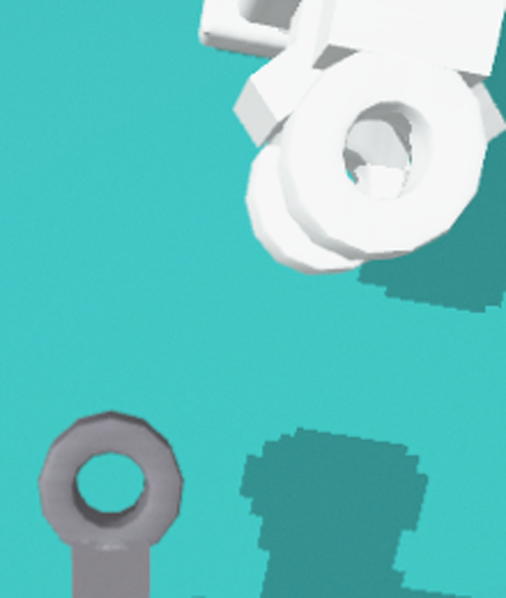

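Run:
```python
from h import *
o=ob("w4")
k=unp("wrist",(318.3,208.7),.046,o);f=unp("wrist",(437.8,65.4),.06,o)
print("kn",k,"fork",f,(f-k)*1000)
R=Ro.from_euler("xyz",o["tcp_rot"],degrees=True)
print(R.inv().apply(k-o["tcp_pos"]))
```

```text
kn [0.54483055 0.0474968  0.046     ] fork [0.60125542 0.01641665 0.06      ] [ 56.42487173 -31.08015265  14.        ]
[0.04419236 0.0001728  0.16507147]
```

Run:
```python
from h import *
st();delta([0.517,0.0164,0.0396],0)
```

```text
t 3.68 gp [0.5012 0.0405 0.0396] rot [ 1.7998e+02 -3.0000e-02  9.2800e+00] F [-0.1 -0.   3.5] w 0.0142
shift mm [11.8 26.4  0. ] turn [ 0.02 -0.03  9.28]
```

{"api": "move_arm", "payload": {
  "targets": [
    [0, [0.0015, 0.0035, 0], [0, 0, 1.2]],
    [0, [0.003, 0.007, 0], [0, 0, 2.4]],
    [0, [0.0045, 0.0105, 0], [0, 0, 3.6]],
    [0, [0.006, 0.014, 0], [0, 0, 4.8]],
    [0, [0.0075, 0.0175, 0], [0, 0, 6.0]],
    [0, [0.009, 0.021, 0], [0, 0, 7.2]],
    [0, [0.0105, 0.024, 0], [0, 0, 8.4]],
    [0, [0.012, 0.0265, 0], [0, 0, 9.3]],
    [0, [0.012, 0.0265, 0], [0, 0, 9.3]],
    [0, [0.012, 0.0265, 0], [0, 0, 9.3]]
  ]
}}

```text
clock: 4.52
tcp_pos: [0.5165, 0.0172, 0.2108]
tcp_rot: [-179.9, 0.1, -0.1]
force: [-3.4, 3.9, 7.5]
width: 0.0138
```

Run:
```python
from h import *
im,o=snap("wrist","w5");st()
save(im,"w5a",(220,60,220,200),3)
```

```text
t 4.57 gp [0.5161 0.0174 0.0394] rot [-1.7995e+02  1.3000e-01 -7.0000e-02] F [-3.8  3.5  7.1] w 0.0138
```

View pics/w5a.png

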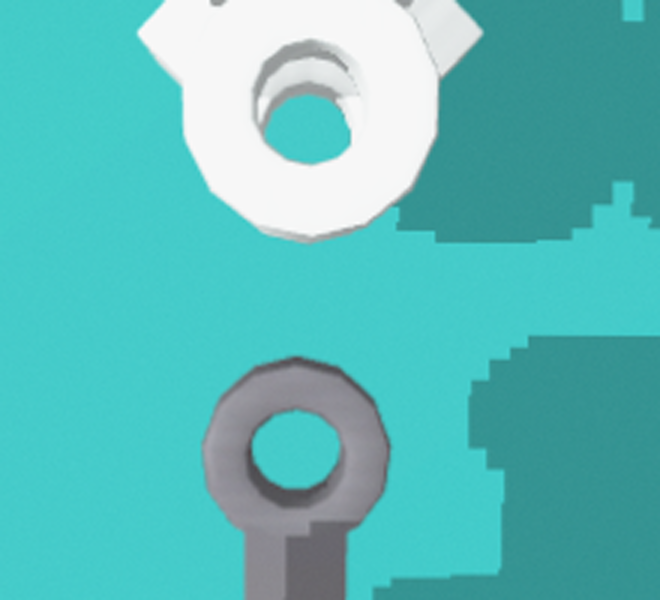

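Run:
```python
from h import *
o=ob("w5")
k=unp("wrist",(318.8,207.7),.046,o);f=unp("wrist",(323,94),.06,o)
print("kn",k,"fork",f,(f-k)*1000)
```

```text
kn [0.5607512  0.01725307 0.046     ] fork [0.60160772 0.01581772 0.06      ] [40.85651521 -1.43535005 14.        ]
```

{"api": "move_arm", "payload": {
  "targets": [
    [0, [0.004, 0.0014, 0], [0, 0, 0]],
    [0, [0.008, 0.0014, 0], [0, 0, 0]],
    [0, [0.012, 0.0014, 0], [0, 0, 0]],
    [0, [0.016, 0.0014, 0], [0, 0, 0]],
    [0, [0.02, 0.0014, 0], [0, 0, 0]],
    [0, [0.024, 0.0014, 0], [0, 0, 0]],
    [0, [0.028, 0.0014, 0], [0, 0, 0]],
    [0, [0.032, 0.0014, 0], [0, 0, 0]],
    [0, [0.035, 0.0014, 0], [0, 0, 0]],
    [0, [0.035, 0.0014, 0], [0, 0, 0]]
  ]
}}

```text
clock: 5.4
tcp_pos: [0.5508, 0.0146, 0.2103]
tcp_rot: [179.9, 0.3, -0.1]
force: [-5.9, -0.2, 7.5]
width: 0.0134
```

Run:
```python
from h import *
im,o=snap("wrist","w6");st()
save(im,"w6a",(220,60,220,200),3)
```

```text
t 5.45 gp [0.5499 0.0144 0.0389] rot [ 1.7993e+02  3.0000e-01 -9.0000e-02] F [-6.5  0.5  7.8] w 0.0136
```

View pics/w6a.png

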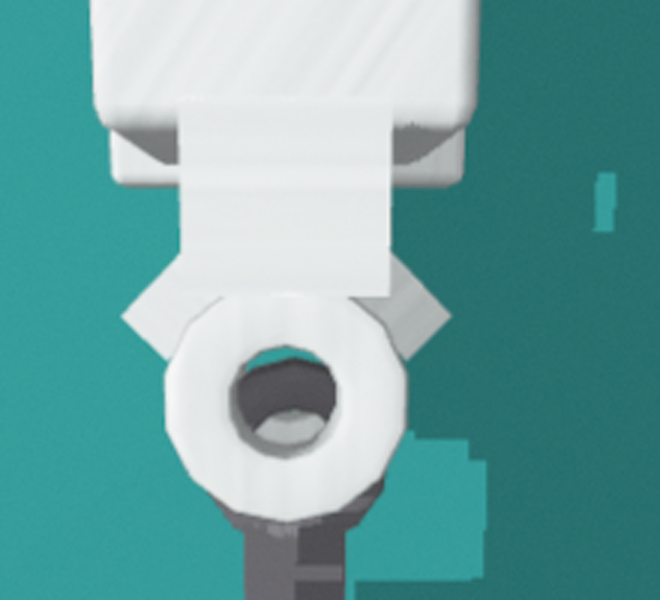

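{"api": "move_arm", "payload": {
  "targets": [
    [0, [0.001, -0.0012, 0], [0, 0, 0]],
    [0, [0.002, -0.0012, 0], [0, 0, 0]],
    [0, [0.003, -0.0012, 0], [0, 0, 0]],
    [0, [0.004, -0.0012, 0], [0, 0, 0]],
    [0, [0.005, -0.0012, 0], [0, 0, 0]],
    [0, [0.006, -0.0012, 0], [0, 0, 0]],
    [0, [0.006, -0.0012, 0], [0, 0, 0]]
  ]
}}

```text
clock: 6.03
tcp_pos: [0.5563, 0.0156, 0.2102]
tcp_rot: [179.9, 0.4, -0.1]
force: [-7.5, -1.6, 7.8]
width: 0.0137
```

Run:
```python
from h import *
im,o=snap("wrist","w7");st()
save(im,"w7a",(220,60,220,200),3)
```

```text
t 6.08 gp [0.5552 0.0153 0.0388] rot [ 1.799e+02  3.800e-01 -1.000e-01] F [-6.7 -0.3  8. ] w 0.014
```

View pics/w7a.png

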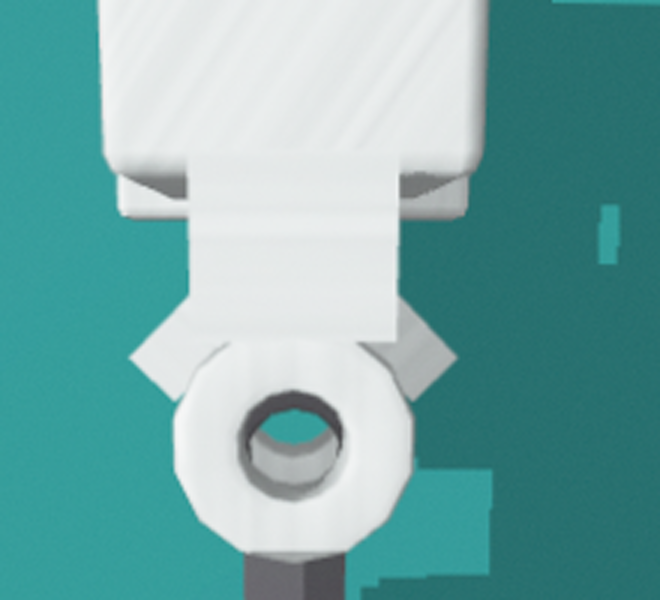

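{"api": "move_arm", "payload": {
  "targets": [
    [0, [0.001, 0, 0], [0, 0, 0]],
    [0, [0.0015, 0, 0], [0, 0, 0]],
    [0, [0.002, 0, 0], [0, 0, 0]],
    [0, [0.0025, 0, 0], [0, 0, 0]],
    [0, [0.003, 0, 0], [0, 0, 0]],
    [0, [0.003, 0, 0], [0, 0, 0]]
  ]
}}

```text
clock: 6.58
tcp_pos: [0.5592, 0.0157, 0.2102]
tcp_rot: [179.9, 0.4, -0.1]
force: [-7.0, -1.1, 8.1]
width: 0.0139
```

Run:
```python
from h import *
im,o=snap("wrist","w8");st()
save(im,"w8a",(220,60,220,200),3)
```

```text
t 6.63 gp [0.558  0.0155 0.0388] rot [ 1.7991e+02  3.9000e-01 -9.0000e-02] F [-6.2 -0.7  7.8] w 0.0139
```

View pics/w8a.png

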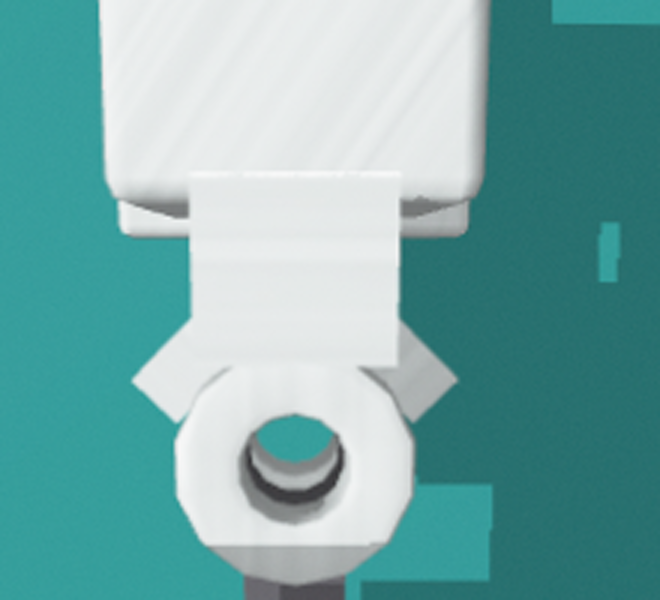

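{"api": "move_arm", "payload": {
  "targets": [
    [0, [0.0004, 0, 0], [0, 0, 0]],
    [0, [0.0008, 0, 0], [0, 0, 0]],
    [0, [0.0012, 0, 0], [0, 0, 0]],
    [0, [0.0016, 0, 0], [0, 0, 0]],
    [0, [0.0016, 0, 0], [0, 0, 0]]
  ]
}}

```text
clock: 7.05
tcp_pos: [0.5608, 0.0157, 0.2102]
tcp_rot: [179.9, 0.4, -0.1]
force: [-7.2, -0.8, 7.7]
width: 0.0138
```

Run:
```python
from h import *
im,o=snap("wrist","w9");st()
save(im,"w9a",(220,60,220,200),3)
```

```text
t 7.1 gp [0.5597 0.0155 0.0388] rot [ 1.7991e+02  3.9000e-01 -9.0000e-02] F [-6.6 -0.6  8.2] w 0.0135
```

View pics/w9a.png

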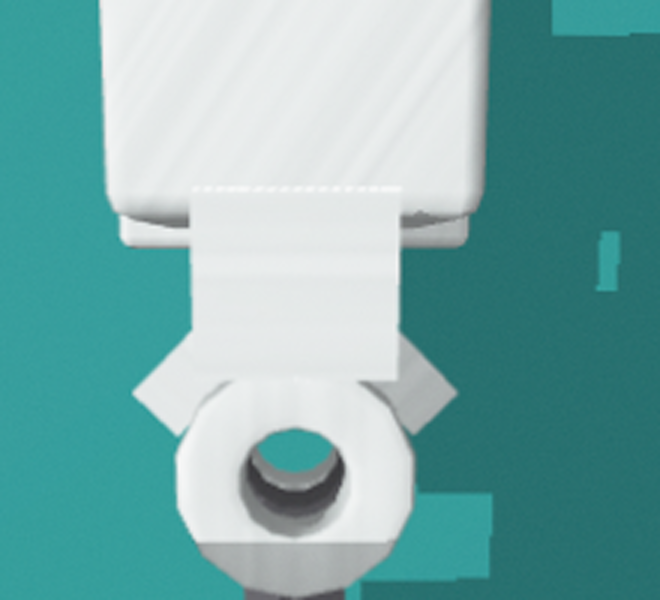

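{"api": "move_arm", "payload": {
  "targets": [
    [0, [0.0004, 0, 0], [0, 0, 0]],
    [0, [0.0008, 0, 0], [0, 0, 0]],
    [0, [0.0012, 0, 0], [0, 0, 0]],
    [0, [0.0016, 0, 0], [0, 0, 0]],
    [0, [0.0016, 0, 0], [0, 0, 0]]
  ]
}}

```text
clock: 7.52
tcp_pos: [0.5624, 0.0158, 0.2102]
tcp_rot: [179.9, 0.4, -0.1]
force: [-6.5, 0.8, 8.7]
width: 0.0135
```

Run:
```python
from h import *
im,o=snap("wrist","w10");st()
save(im,"w10a",(220,60,220,200),3)
```

```text
t 7.57 gp [0.5612 0.0155 0.0388] rot [ 1.7991e+02  3.9000e-01 -9.0000e-02] F [-6.8 -1.1  8.6] w 0.0135
```

View pics/w10a.png

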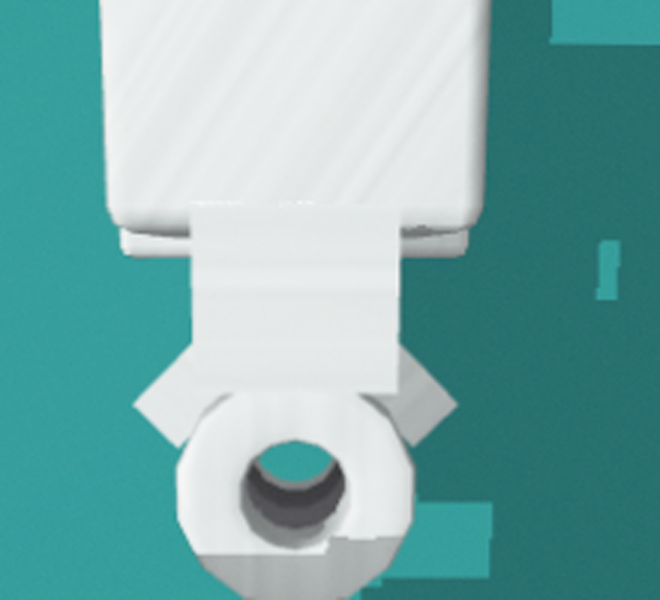

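```bash
cat > fit.py <<'E'
from h import *
def rings(o,fx,fy,kx,ky):
    th=np.linspace(0,2*np.pi,60)
    c=lambda x,y,z,r:np.c_[x+r*np.cos(th),y+r*np.sin(th),0*th+z]
    return {"u60":c(fx,fy,.06,.0065),"u48":c(fx,fy,.0485,.0065),"k46":c(kx,ky,.046,.0065),"k32":c(kx,ky,.032,.0065),"l29":c(fx,fy,.0295,.0065),"l18":c(fx,fy,.018,.0065),"out60":c(fx,fy,.06,.015)}
E
python3 - <<'E'
from fit import *
for fn in ("w8","w10"):
  o=ob(fn);print(fn)
  f=unp("wrist",(0,0),.06,o)
  for n,X in rings(o,.6012,.0158,.6012,.0158).items():
    p=(proj("wrist",X,o)-[220,60])*3; print(n,p.min(0).round(),p.max(0).round())
E
```

```text
w8
u60 [238. 422.] [347. 529.]
u48 [243. 409.] [343. 507.]
k46 [244. 406.] [342. 503.]
k32 [248. 393.] [338. 482.]
l29 [248. 391.] [337. 478.]
l18 [251. 382.] [334. 464.]
out60 [167. 350.] [418. 596.]
w10
u60 [239. 449.] [347. 554.]
u48 [243. 433.] [343. 531.]
k46 [244. 430.] [342. 526.]
k32 [248. 415.] [338. 503.]
l29 [249. 412.] [337. 500.]
l18 [252. 402.] [334. 484.]
out60 [169. 377.] [418. 621.]
```

{"api": "move_arm", "payload": {
  "targets": [
    [0, [0.0003, 0, 0], [0, 0, 0]],
    [0, [0.0006, 0, 0], [0, 0, 0]],
    [0, [0.0006, 0, 0], [0, 0, 0]]
  ]
}}

```text
clock: 7.82
tcp_pos: [0.5626, 0.0158, 0.2102]
tcp_rot: [179.9, 0.5, -0.1]
force: [-8.4, -0.1, 9.9]
width: 0.0138
```

Run:
```python
from h import *
im,o=snap("wrist","w11");st()
save(im,"w11a",(270,180,100,80),7.5)
```

```text
t 7.87 gp [0.5612 0.0155 0.0388] rot [ 1.799e+02  4.700e-01 -9.000e-02] F [-9.9 -0.8 11.1] w 0.0135
```

View pics/w11a.png

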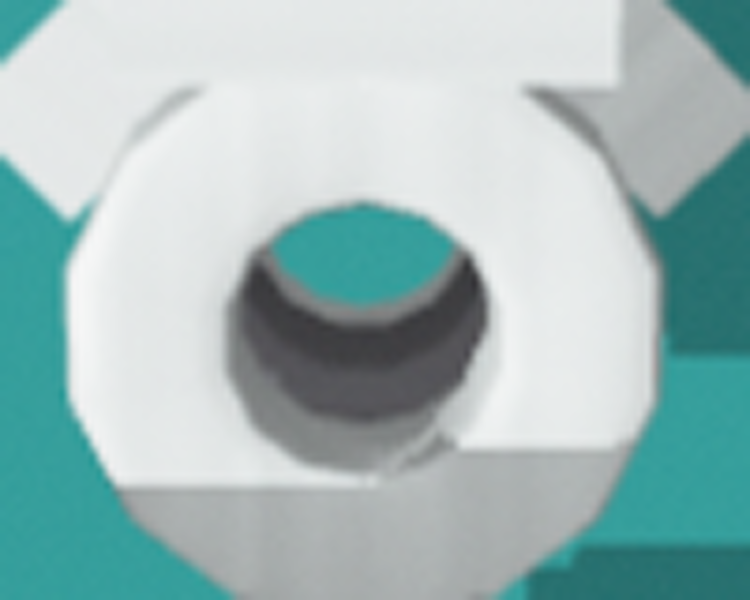

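Force rises and the tool stops: the knuckle is home. Release and lift.

{"api": "move_arm", "payload": {
  "targets": [
    [0.15, [-0.0005, 0, 0], [0, 0, 0]],
    [0.3, [-0.0005, 0, 0], [0, 0, 0]],
    [0.5, [-0.0005, 0, 0], [0, 0, 0]],
    [0.5, [-0.0005, 0, 0], [0, 0, 0]],
    [0.5, [-0.0005, 0, -0.02], [0, 0, 0]],
    [0.5, [-0.0005, 0, -0.06], [0, 0, 0]],
    [0.5, [-0.0005, 0, -0.1], [0, 0, 0]],
    [0.5, [-0.0005, 0, -0.14], [0, 0, 0]],
    [0.5, [-0.0005, 0, -0.16], [0, 0, 0]],
    [0.5, [-0.0005, 0, -0.16], [0, 0, 0]]
  ]
}}

```text
clock: 8.7
tcp_pos: [0.5661, 0.0164, 0.3762]
tcp_rot: [-180.0, -0.6, -0.1]
force: [0.9, -0.2, 0.9]
width: 0.046
```

Run:
```python
from h import *
im,o=snap("wrist","w12");st()
save(im,"w12a",(230,140,160,150),4)
save(im,"w12b",(0,180,320,200),2.4)
```

```text
t 8.75 gp [0.5663 0.0161 0.2019] rot [ 1.7999e+02 -3.4000e-01 -5.0000e-02] F [-0.3 -0.7 -0.1] w 0.0461
```

View pics/w12a.png

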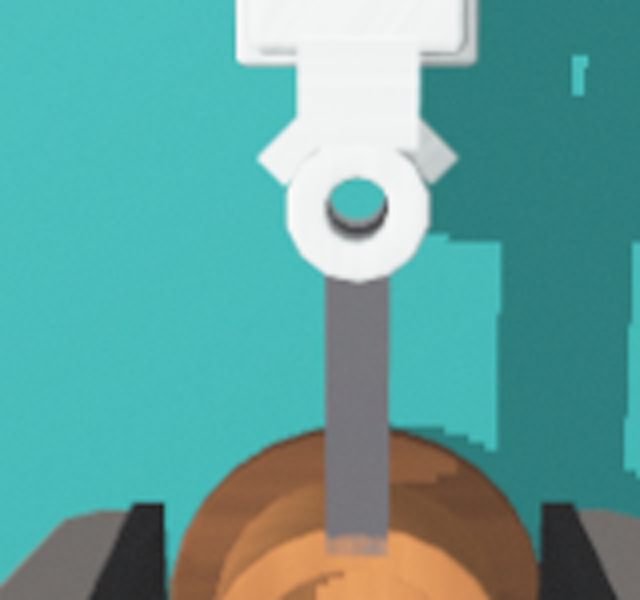

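View pics/w12.png

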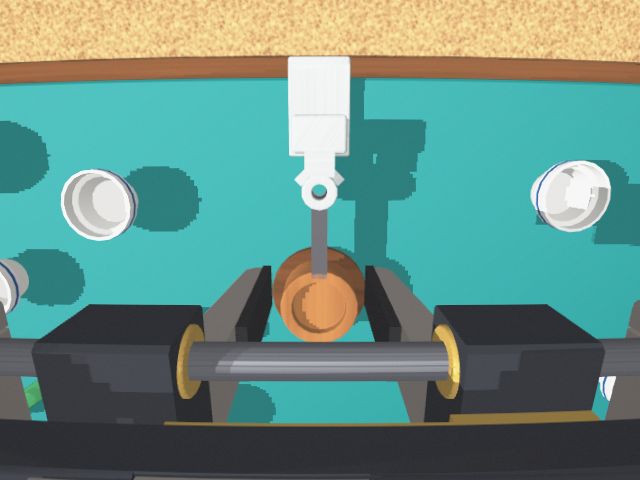

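Run:
```python
from h import *
o=ob("w12");print(unp("wrist",(319.25,192),.06,o));st();delta([0.4485,0.1955,0.2],0)
```

```text
[0.60205783 0.01566025 0.06      ]
t 8.75 gp [0.5663 0.0161 0.2019] rot [ 1.7999e+02 -3.4000e-01 -5.0000e-02] F [-0.3 -0.7 -0.1] w 0.0461
shift mm [-116.9 -179.2    1.2] turn [ 0.01 -0.34 -0.05]
```

{"api": "move_arm", "payload": {
  "targets": [
    [0.5, [-0.118, -0.179, 0], [0, 0, 0]],
    [0.5, [-0.118, -0.179, 0], [0, 0, 0]],
    [0.5, [-0.118, -0.179, 0], [0, 0, 0]],
    [0.5, [-0.118, -0.179, 0], [0, 0, 0]],
    [0.5, [-0.118, -0.179, 0], [0, 0, 0]],
    [0.5, [-0.118, -0.179, 0], [0, 0, 0]],
    [0.5, [-0.118, -0.179, 0], [0, 0, 0]],
    [0.5, [-0.118, -0.179, 0], [0, 0, 0]],
    [0.5, [-0.118, -0.179, 0], [0, 0, 0]]
  ]
}}

```text
clock: 9.5
tcp_pos: [0.4473, 0.1937, 0.3697]
tcp_rot: [179.9, 0.1, -0.2]
force: [0.5, -0.3, 0.7]
width: 0.0459
```

Run:
```python
from h import *
im,o=snap("wrist","w13");st();print(o["joints"])
save(im,"w13a",(260,180,120,140),4.2)
```

```text
t 9.55 gp [0.4472 0.1934 0.1985] rot [ 1.7995e+02  6.0000e-02 -2.0000e-01] F [ 0.8 -0.1 -0.7] w 0.0458
[  -4.08166526   16.20238238  -26.92097027  114.62366391    9.33054793
   51.31711492 -126.11344404]
```

View pics/w13.png

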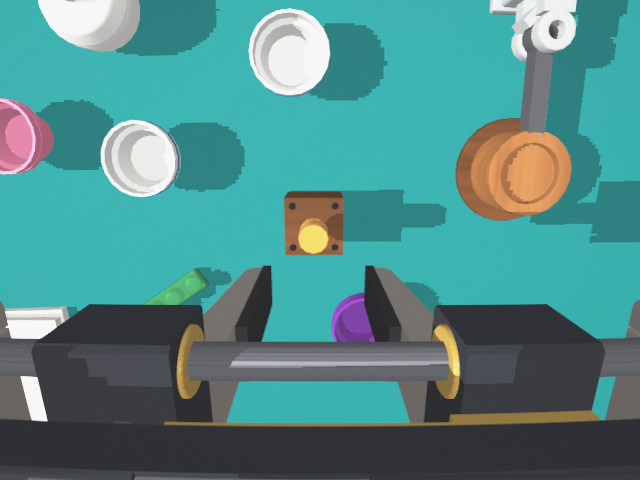

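View pics/w13a.png

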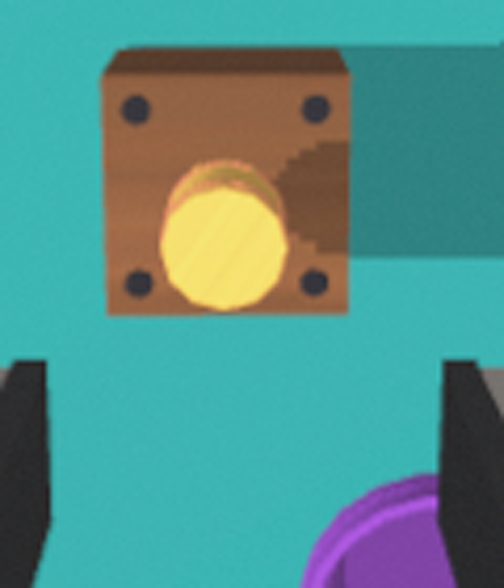

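Run:
```python
from h import *
o=ob("w13");p=unp("wrist",(313.45,239.2),.088,o);print(p,unp("wrist",(313.9,226.2),.045,o))
delta([p[0],p[1],.083],0)
```

```text
[0.44902594 0.19704994 0.088     ] [0.4494608  0.19714997 0.045     ]
shift mm [  1.7  -3.6 115.5] turn [ 0.05  0.06 -0.2 ]
```

{"api": "move_arm", "payload": {
  "targets": [
    [0.5, [0.0017, -0.0036, 0.03], [0, 0, 0]],
    [0.5, [0.0017, -0.0036, 0.06], [0, 0, 0]],
    [0.5, [0.0017, -0.0036, 0.085], [0, 0, 0]],
    [0.5, [0.0017, -0.0036, 0.105], [0, 0, 0]],
    [0.5, [0.0017, -0.0036, 0.1155], [0, 0, 0]],
    [0.5, [0.0017, -0.0036, 0.1155], [0, 0, 0]],
    [0.5, [0.0017, -0.0036, 0.1155], [0, 0, 0]]
  ]
}}

```text
clock: 10.13
tcp_pos: [0.4487, 0.1983, 0.2551]
tcp_rot: [180.0, 0.0, -0.1]
force: [-0.7, 0.8, 0.2]
width: 0.0459
```

Run:
```python
from h import *
im,o=snap("wrist","w14");st()
```

```text
t 10.18 gp [0.449  0.1987 0.0844] rot [-1.7998e+02 -6.0000e-02 -7.0000e-02] F [ 0.1 -0.5 -0.2] w 0.046
```

View pics/w14.png

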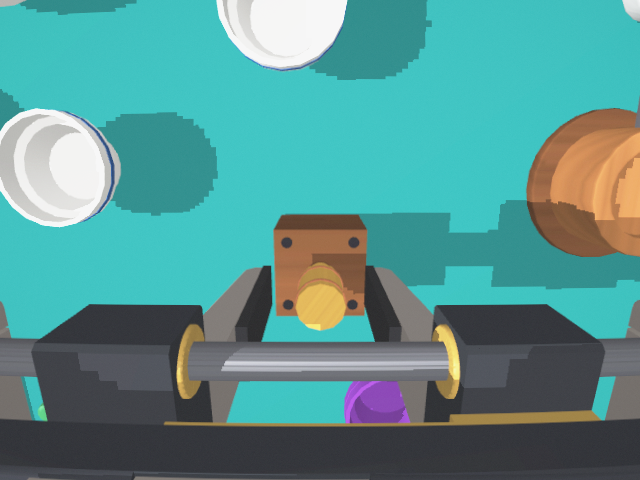

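{"api": "move_arm", "payload": {
  "targets": [
    [0.5, [0, 0.0014, 0.0012], [0, 0, 0]],
    [0.4, [0, 0.0014, 0.0012], [0, 0, 0]],
    [0.0, [0, 0.0014, 0.0012], [0, 0, 0]],
    [0.0, [0, 0.0014, 0.0012], [0, 0, 0]],
    [0.0, [0, 0.0014, 0.0012], [0, 0, 0]],
    [0.0, [0, 0.0014, 0.0012], [0, 0, 0]],
    [0.0, [0, 0.0014, 0.0012], [0, 0, 0]]
  ],
  "grip_force": 30
}}

```text
clock: 10.77
tcp_pos: [0.4483, 0.1975, 0.2543]
tcp_rot: [-180.0, -0.0, -0.0]
force: [-0.3, -0.4, 3.8]
width: 0.021
```

Run:
```python
from h import *
im,o=snap("wrist","w15");st()
save(im,"w15a",(270,200,100,150),4)
```

```text
t 10.82 gp [0.4484 0.1975 0.0829] rot [-1.8e+02 -4.0e-02 -1.0e-02] F [-0.7 -0.1  3.9] w 0.0211
```

View pics/w15a.png

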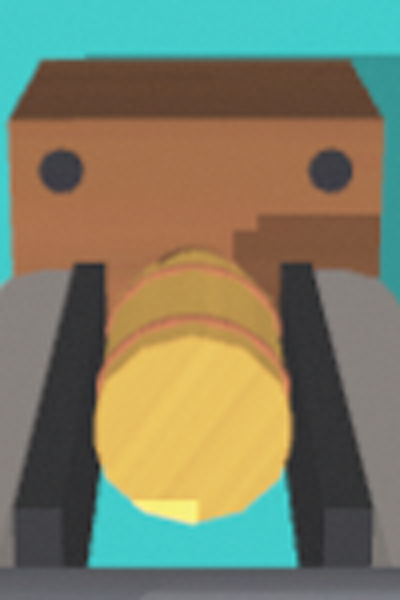

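Run:
```python
from h import *
o=ob("w15");R=Ro.from_euler("xyz",o["tcp_rot"],degrees=True)
p=unp("wrist",(318.4,307.4),.088,o);print(p,R.inv().apply(p-o["tcp_pos"])*1000)
```

```text
[0.44951913 0.19762719 0.088     ] [ 1.11606263e+00 -8.05925192e-02  1.66326868e+02]
```

{"api": "move_arm", "payload": {
  "targets": [
    [0, [0, 0, -0.01], [0, 0, 0]],
    [0, [0, 0, -0.02], [0, 0, 0]],
    [0, [0, 0, -0.035], [0, 0, 0]],
    [0, [0, 0, -0.05], [0, 0, 0]],
    [0, [0, 0, -0.07], [0, 0, 0]],
    [0, [0, 0, -0.09], [0, 0, 0]],
    [0, [0, 0, -0.1], [0, 0, 0]],
    [0, [0, 0, -0.1], [0, 0, 0]]
  ]
}}

```text
clock: 11.48
tcp_pos: [0.4486, 0.1979, 0.3567]
tcp_rot: [-179.9, -0.3, -0.0]
force: [0.9, 0.1, 0.3]
width: 0.0212
```

Run:
```python
from h import *
im,o=snap("wrist","w16");st()
save(im,"w16a",(270,200,100,150),4)
delta([.6020,.0157,.18],0)
```

```text
t 11.53 gp [0.4487 0.1976 0.1837] rot [-1.7996e+02 -1.5000e-01 -3.0000e-02] F [-0.3 -0.7 -0.3] w 0.0206
shift mm [153.8 181.7   4. ] turn [-0.04 -0.15 -0.03]
```

View pics/w16a.png

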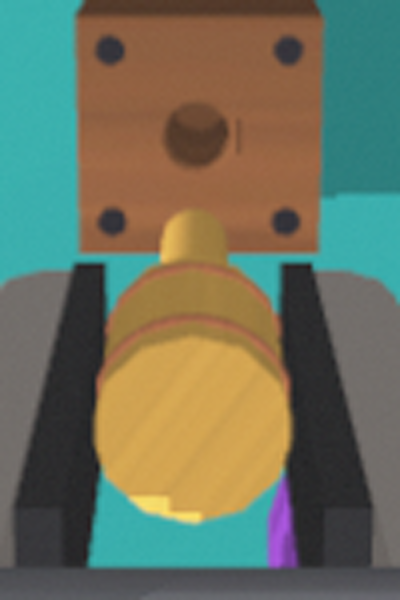

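Run:
```python
from h import *
o=ob("w16");print(unp("wrist",(319,233.75),.045,o))
R=Ro.from_euler("xyz",o["tcp_rot"],degrees=True);p=unp("wrist",(318.4,307.4),.1885,o);print(R.inv().apply(p-o["tcp_pos"])*1000)
```

```text
[0.44930127 0.19784192 0.045     ]
[ 2.72625528e-01 -7.87423605e-02  1.68153814e+02]
```

{"api": "move_arm", "payload": {
  "targets": [
    [0, [0.08, 0.09, 0.0], [0, 0, 0]],
    [0, [0.08, 0.09, 0.0], [0, 0, 0]],
    [0, [0.08, 0.09, 0.0], [0, 0, 0]],
    [0, [0.1525, 0.182, 0.01], [0, 0, 0]],
    [0, [0.1525, 0.182, 0.01], [0, 0, 0]],
    [0, [0.1525, 0.182, 0.02], [0, 0, 0]],
    [0, [0.1525, 0.182, 0.025], [0, 0, 0]],
    [0, [0.1525, 0.182, 0.03], [0, 0, 0]],
    [0, [0.1525, 0.182, 0.03], [0, 0, 0]],
    [0, [0.1525, 0.182, 0.03], [0, 0, 0]]
  ]
}}

```text
clock: 12.37
tcp_pos: [0.5996, 0.0171, 0.3231]
tcp_rot: [-180.0, 0.1, 0.1]
force: [0.2, 0.0, 0.0]
width: 0.0213
```

Run:
```python
from h import *
im,o=snap("wrist","w17");st();delta([.6012,.0157,.15],0)
im2,_=snap("scene","s17",(250,190,100,90),6)
im2,_=snap("top","t17",(290,160,90,70),6)
```

```text
t 12.42 gp [0.5997 0.0173 0.1524] rot [-1.7996e+02  5.0000e-02  1.4000e-01] F [-0.   0.7 -0.6] w 0.0213
shift mm [1.3 1.5 2.4] turn [-0.04  0.05  0.14]
```

View pics/w17.png

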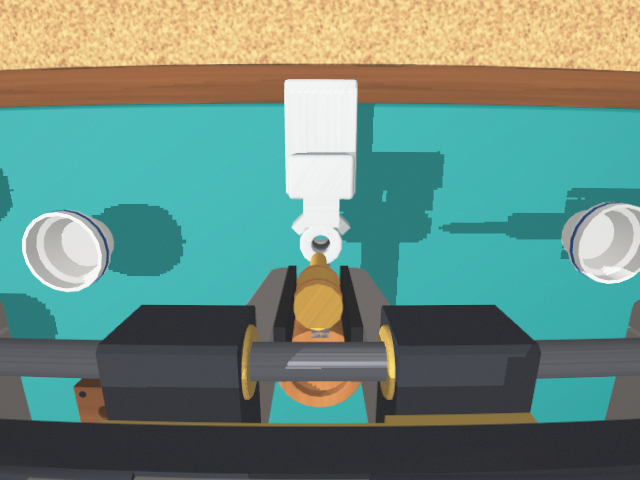

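View pics/s17.png

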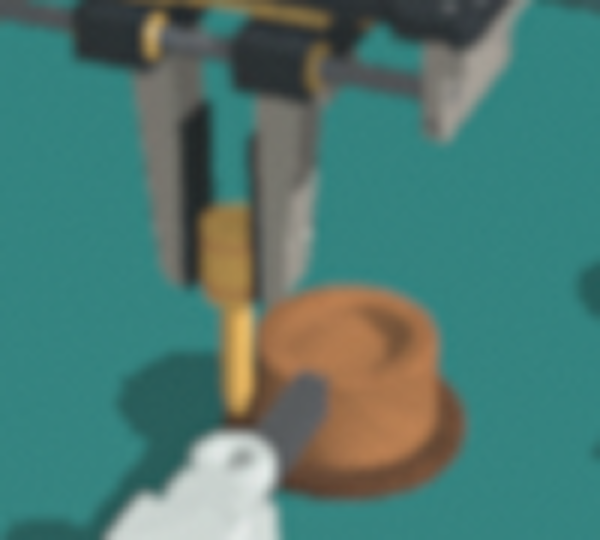

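Run:
```python
from h import *
im=cv2.imread("raw_w17.png");save(im,"w17a",(270,190,100,100),6)
```

```text
(no output)
```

View pics/w17a.png

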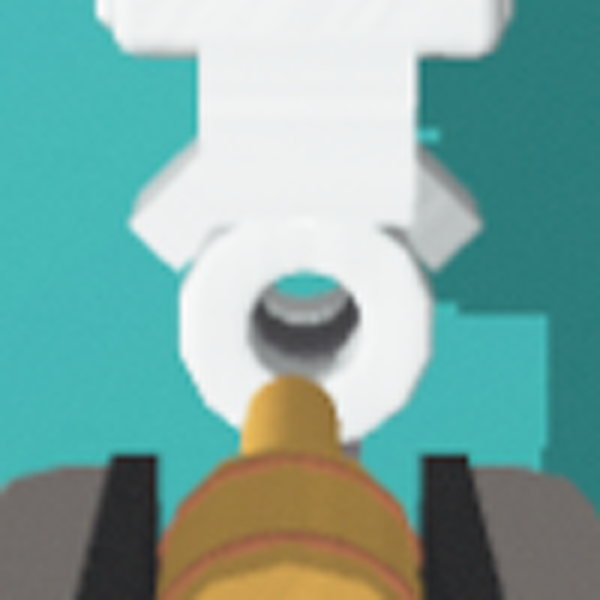

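Run:
```python
from h import *
o=ob("w17");f=unp("wrist",(320.6,243.8),.06,o);print("fork",f)
R=Ro.from_euler("xyz",o["tcp_rot"],degrees=True);T=np.array(o["tcp_pos"])
for x in (0,.0005,.001): print(x,"tip center/far edge px",[( (proj("wrist",[T+R.apply([x+dx,0,.1714+.073-dz])],o)-[270,190])*6).round(1) for dx,dz in((0,0),(.0025,0),(.005,.009))])
print("fork in tool mm",R.inv().apply(f-T)*1000)
```

```text
fork [0.60263797 0.01575114 0.06      ]
0 tip center/far edge px [array([[290.5, 400.9]]), array([[290.5, 378.3]]), array([[290.6, 379.7]])]
0.0005 tip center/far edge px [array([[290.5, 396.4]]), array([[290.5, 373.8]]), array([[290.6, 374.9]])]
0.001 tip center/far edge px [array([[290.5, 391.9]]), array([[290.5, 369.2]]), array([[290.6, 370.2]])]
fork in tool mm [  3.60619171   1.51188255 263.05267332]
```

{"api": "move_arm", "payload": {
  "targets": [
    [0, [0.0034, 0.0015, 0.004], [0, 0, 0]],
    [0, [0.0034, 0.0015, 0.009], [0, 0, 0]],
    [0, [0.0034, 0.0015, 0.013], [0, 0, 0]],
    [0, [0.0034, 0.0015, 0.013], [0, 0, 0]],
    [0, [0.0034, 0.0015, 0.013], [0, 0, 0]],
    [0, [0.0034, 0.0015, 0.013], [0, 0, 0]]
  ]
}}

```text
clock: 13.02
tcp_pos: [0.6039, 0.0139, 0.3109]
tcp_rot: [-180.0, 0.0, -0.0]
force: [-0.2, 0.9, -1.2]
width: 0.0213
```

Run:
```python
from h import *
im,o=snap("wrist","w18");st()
save(im,"w18a",(270,190,100,100),6)
im2,_=snap("scene","s18",(260,210,70,70),8)
R=Ro.from_euler("xyz",o["tcp_rot"],degrees=True);T=np.array(o["tcp_pos"])
print(R.apply([0.0004,0,.1714+.073])+T)
```

```text
t 13.07 gp [0.604  0.0139 0.1396] rot [-1.8e+02 -1.0e-02 -2.0e-02] F [ 0.  -0.4 -0.4] w 0.021
[0.60431591 0.01390213 0.06650895]
```

View pics/w18a.png

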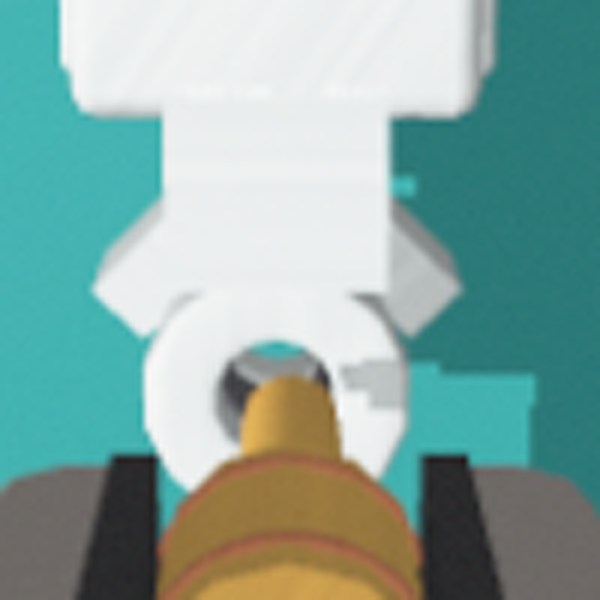

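View pics/s18.png

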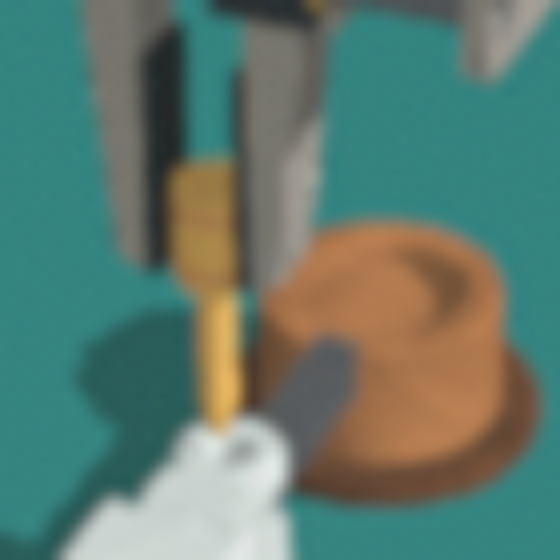

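{"api": "move_arm", "payload": {
  "targets": [
    [0, [-0.0014, -0.0017, 0], [0, 0, 0]],
    [0, [-0.0014, -0.0017, 0], [0, 0, 0]],
    [0, [-0.0014, -0.0017, 0], [0, 0, 0]],
    [0, [-0.0014, -0.0017, 0], [0, 0, 0]],
    [0, [-0.0014, -0.0017, 0], [0, 0, 0]]
  ]
}}

```text
clock: 13.53
tcp_pos: [0.6026, 0.0156, 0.311]
tcp_rot: [180.0, -0.0, -0.0]
force: [-0.5, -0.2, -0.5]
width: 0.0211
```

Run:
```python
from h import *
im,o=snap("wrist","w19");st()
save(im,"w19a",(270,190,100,100),6)
im2,_=snap("scene","s19",(260,210,70,70),8)
R=Ro.from_euler("xyz",o["tcp_rot"],degrees=True);T=np.array(o["tcp_pos"])
print(R.apply([0.0004,0,.1714+.073])+T)
th=np.linspace(0,2*np.pi,60)
for f in (.602,.6026):
  X=np.c_[f+.0065*np.cos(th),.0157+.0065*np.sin(th),0*th+.06]; p=(proj("wrist",X,o)-[270,190])*6; print(p.min(0),p.max(0))
```

```text
t 13.58 gp [0.6026 0.0155 0.1396] rot [ 1.7999e+02 -0.0000e+00 -2.0000e-02] F [-0.3 -0.7 -0.2] w 0.0211
[0.60298927 0.01554161 0.06660849]
[229.48648638 330.87803963] [348.55438956 445.07335079]
[229.4479895  325.53071599] [348.5879361  439.86554872]
```

View pics/w19a.png

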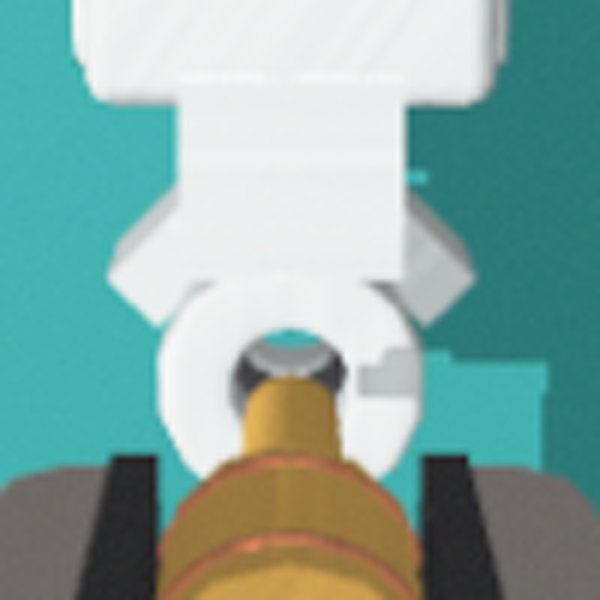

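View pics/s19.png

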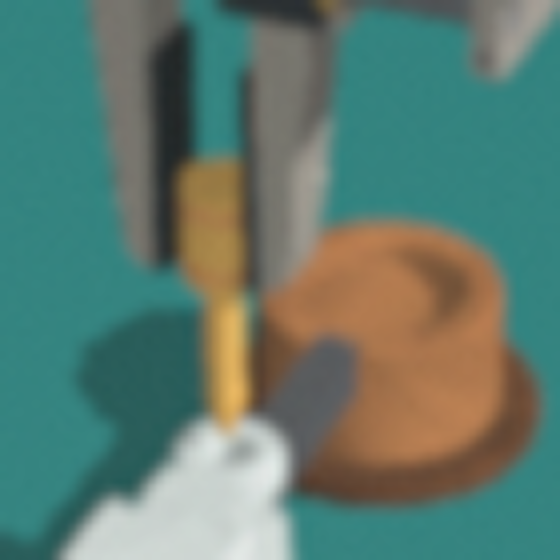

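{"api": "move_arm", "payload": {
  "targets": [
    [0, [-0.0003, 0, 0.003], [0, 0, 0]],
    [0, [-0.0003, 0, 0.006], [0, 0, 0]],
    [0, [-0.0003, 0, 0.009], [0, 0, 0]],
    [0, [-0.0003, 0, 0.012], [0, 0, 0]],
    [0, [-0.0003, 0, 0.015], [0, 0, 0]],
    [0, [-0.0003, 0, 0.018], [0, 0, 0]],
    [0, [-0.0003, 0, 0.018], [0, 0, 0]]
  ]
}}

```text
clock: 14.22
tcp_pos: [0.602, 0.0155, 0.2921]
tcp_rot: [180.0, 0.1, -0.0]
force: [-0.8, -1.1, -1.5]
width: 0.0212
```

{"api": "move_arm", "payload": {
  "targets": [
    [0, [0, 0, 0.003], [0, 0, 0]],
    [0, [0, 0, 0.006], [0, 0, 0]],
    [0, [0, 0, 0.009], [0, 0, 0]],
    [0, [0, 0, 0.012], [0, 0, 0]],
    [0, [0, 0, 0.012], [0, 0, 0]]
  ]
}}

```text
clock: 14.63
tcp_pos: [0.602, 0.0155, 0.2802]
tcp_rot: [180.0, 0.1, -0.0]
force: [0.2, -0.1, -0.5]
width: 0.0213
```

{"api": "move_arm", "payload": {
  "targets": [
    [0, [0, 0, 0.003], [0, 0, 0]],
    [0, [0, 0, 0.006], [0, 0, 0]],
    [0, [0, 0, 0.009], [0, 0, 0]],
    [0, [0, 0, 0.012], [0, 0, 0]],
    [0, [0, 0, 0.012], [0, 0, 0]]
  ]
}}

```text
clock: 15.05
tcp_pos: [0.602, 0.0155, 0.2682]
tcp_rot: [180.0, 0.1, -0.0]
force: [0.4, 0.1, -0.4]
width: 0.021
```

{"api": "move_arm", "payload": {
  "targets": [
    [0, [0, 0, 0.003], [0, 0, 0]],
    [0, [0, 0, 0.006], [0, 0, 0]],
    [0, [0, 0, 0.009], [0, 0, 0]],
    [0, [0, 0, 0.012], [0, 0, 0]],
    [0, [0, 0, 0.0135], [0, 0, 0]],
    [0, [0, 0, 0.0135], [0, 0, 0]]
  ]
}}

```text
clock: 15.55
tcp_pos: [0.6021, 0.0156, 0.2549]
tcp_rot: [180.0, 0.0, -0.0]
force: [0.1, 0.2, -0.9]
width: 0.0214
```

Run:
```python
from h import *
im,o=snap("wrist","w20");st()
im2,_=snap("scene","s20",(250,200,90,80),7)
```

```text
t 15.6 gp [0.6021 0.0156 0.0838] rot [ 1.8e+02  3.0e-02 -2.0e-02] F [ 0.  -0.4 -1.2] w 0.021
```

View pics/s20.png

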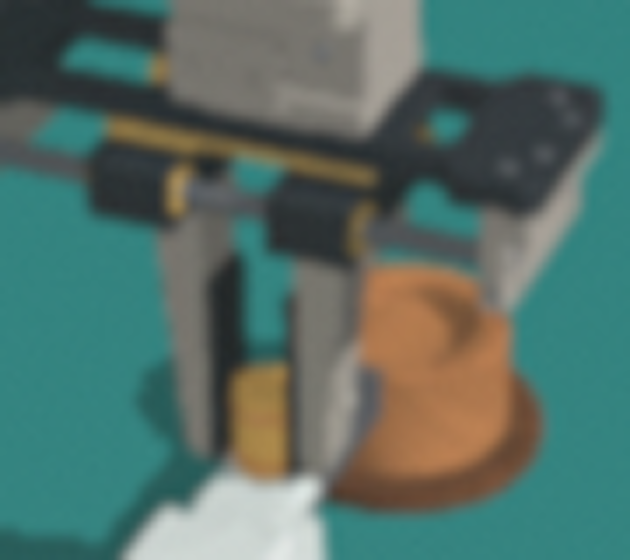

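Almost on the lug, with no contact load. I release the pin so it drops the last half millimetre, then lift away.

{"api": "move_arm", "payload": {
  "targets": [
    [0.3, [0, 0, 0], [0, 0, 0]],
    [0.4, [0, 0, 0], [0, 0, 0]],
    [0.5, [0, 0, 0], [0, 0, 0]],
    [0.5, [0, 0, -0.01], [0, 0, 0]],
    [0.5, [0, 0, -0.03], [0, 0, 0]],
    [0.5, [0, 0, -0.06], [0, 0, 0]],
    [0.5, [0, 0, -0.09], [0, 0, 0]],
    [0.5, [0, 0, -0.11], [0, 0, 0]],
    [0.5, [-0.03, 0, -0.12], [0, 0, 0]],
    [0.5, [-0.03, 0, -0.12], [0, 0, 0]]
  ]
}}

```text
clock: 16.48
tcp_pos: [0.5699, 0.0162, 0.3787]
tcp_rot: [180.0, -0.1, 0.0]
force: [-0.1, -0.7, -0.4]
width: 0.0461
```

Run:
```python
from h import *
im,o=snap("wrist","w21");st()
im2,_=snap("scene","s21",(250,200,110,90),6)
im2,_=snap("top","t21")
```

```text
t 16.53 gp [0.5715 0.0158 0.2064] rot [ 1.7996e+02 -1.4000e-01  1.0000e-02] F [0.8 0.1 0.6] w 0.0456
```

View pics/w21.png

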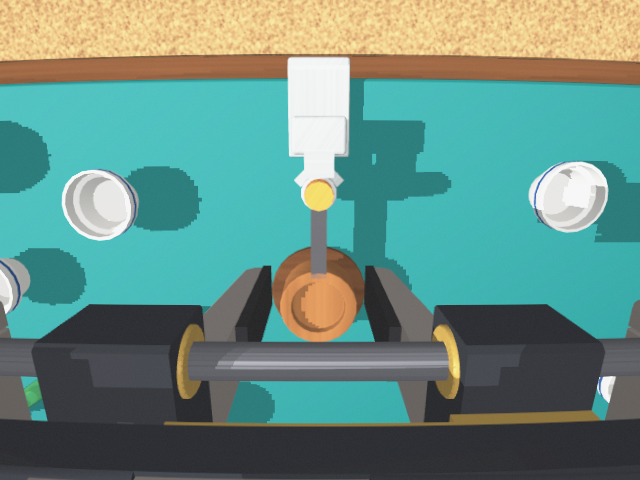

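View pics/s21.png

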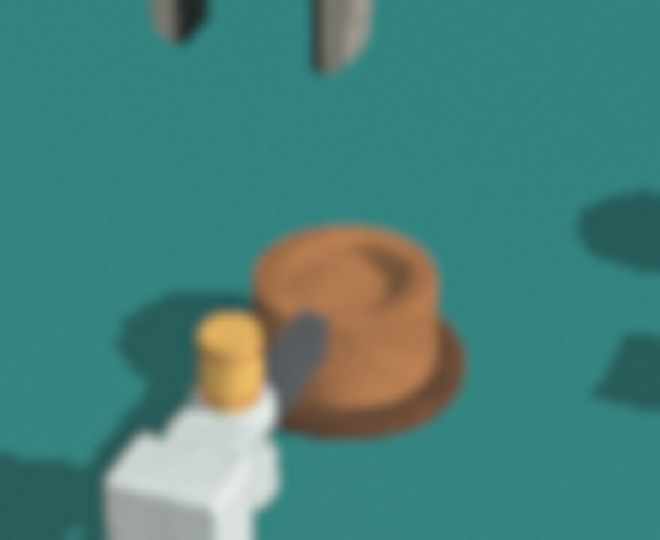

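View pics/t21.png

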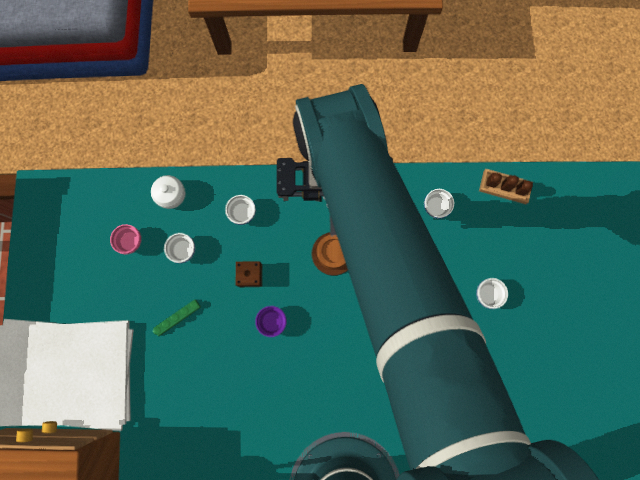

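Pin is home, with its head on the lug and the stand straight. Now measuring the seat and going to the bowl at (98,205) in the wrist view.

Run:
```python
from h import *
im=cv2.imread("raw_w21.png");save(im,"w21a",(260,160,120,190),3.1)
st();delta([0.586,.2155,.2],0)
```

```text
t 16.63 gp [0.5725 0.0154 0.2048] rot [ 1.7998e+02 -8.0000e-02 -2.0000e-02] F [ 0.5 -0.6  0.2] w 0.0458
shift mm [  13.6 -200.     4.8] turn [ 0.02 -0.08 -0.02]
```

View pics/w21a.png

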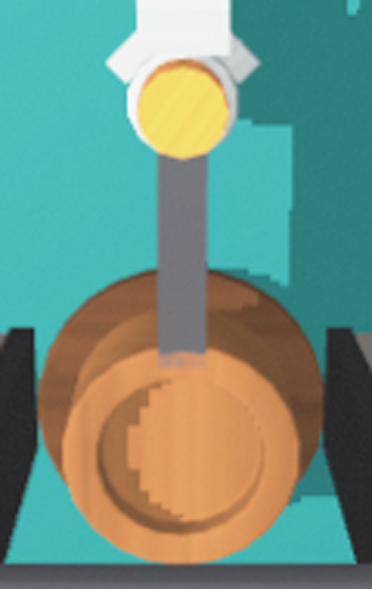

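{"api": "move_arm", "payload": {
  "targets": [
    [0.92, [0.017, -0.2, 0.005], [0, 0, 0]],
    [0.92, [0.017, -0.2, 0.005], [0, 0, 0]],
    [0.92, [0.017, -0.2, 0.005], [0, 0, 0]],
    [0.92, [0.017, -0.2, 0.005], [0, 0, 0]],
    [0.92, [0.017, -0.2, 0.005], [0, 0, 0]],
    [0.92, [0.017, -0.2, 0.005], [0, 0, 0]],
    [0.92, [0.017, -0.2, 0.005], [0, 0, 0]],
    [0.92, [0.017, -0.2, 0.005], [0, 0, 0]],
    [0.92, [0.017, -0.2, 0.005], [0, 0, 0]],
    [0.92, [0.017, -0.2, 0.005], [0, 0, 0]]
  ]
}}

```text
clock: 17.47
tcp_pos: [0.5899, 0.2137, 0.3702]
tcp_rot: [179.9, 0.0, -0.2]
force: [-0.3, 0.3, -0.1]
width: 0.0846
```

Run:
```python
from h import *
im,o=snap("wrist","w22");st();print(o["joints"])
```

```text
t 17.52 gp [0.5898 0.2137 0.199 ] rot [ 1.7996e+02 -0.0000e+00 -1.7000e-01] F [-0.8 -0.3  0.1] w 0.0846
[  -5.71362151   29.0071847   -23.45593006   95.74922187   13.20788069
   58.02287302 -123.76613586]
```

View pics/w22.png

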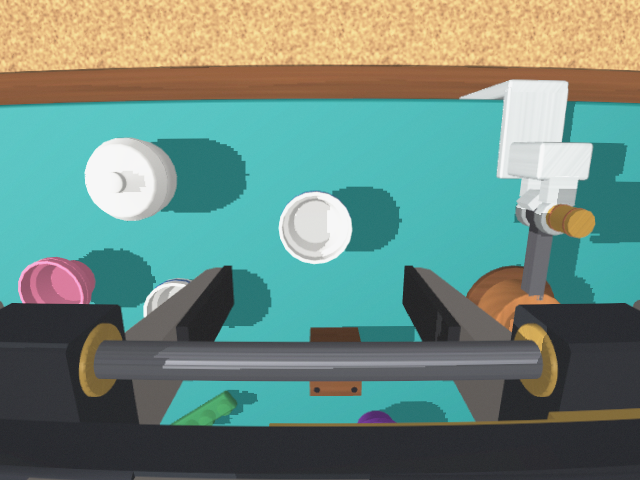

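Run:
```python
from h import *
o=ob("w21");print("drum",unp("wrist",(318.4,306),.046,o))
im=cv2.imread("raw_w22.png");save(im,"w22a",(265,175,110,110),5)
```

```text
drum [0.49633726 0.01582616 0.046     ]
```

View pics/w22a.png

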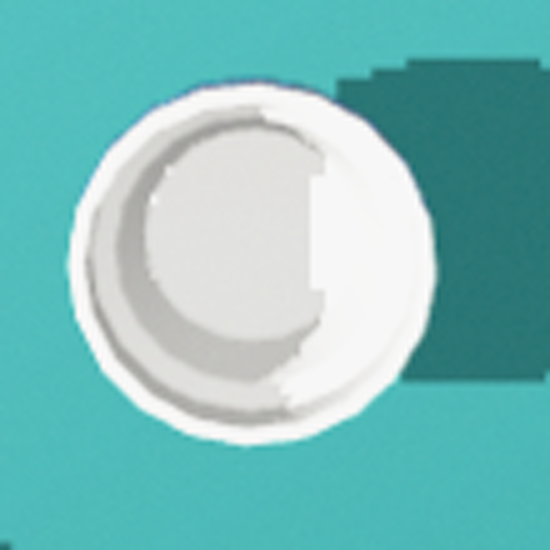

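Run:
```python
from h import *
o=ob("w22");p=unp("wrist",(315.6,227.9),.038,o);print(p);delta([p[0],p[1],.040],0)
```

```text
[0.58930371 0.21574346 0.038     ]
shift mm [ -0.5  -2.  159. ] turn [ 0.04 -0.   -0.17]
```

{"api": "move_arm", "payload": {
  "targets": [
    [0.92, [-0.0005, -0.002, 0.04], [0, 0, 0]],
    [0.92, [-0.0005, -0.002, 0.08], [0, 0, 0]],
    [0.92, [-0.0005, -0.002, 0.11], [0, 0, 0]],
    [0.92, [-0.0005, -0.002, 0.135], [0, 0, 0]],
    [0.92, [-0.0005, -0.002, 0.15], [0, 0, 0]],
    [0.92, [-0.0005, -0.002, 0.159], [0, 0, 0]],
    [0.92, [-0.0005, -0.002, 0.159], [0, 0, 0]],
    [0.92, [-0.0005, -0.002, 0.159], [0, 0, 0]]
  ]
}}

```text
clock: 18.18
tcp_pos: [0.5894, 0.2175, 0.2123]
tcp_rot: [-180.0, -0.1, -0.0]
force: [0.7, -0.2, 0.1]
width: 0.0849
```

Run:
```python
from h import *
im,o=snap("wrist","w23");st()
```

```text
t 18.23 gp [0.59   0.2179 0.0416] rot [-1.7995e+02 -1.3000e-01 -4.0000e-02] F [ 0.1 -0.5  0.2] w 0.0847
```

View pics/w23.png

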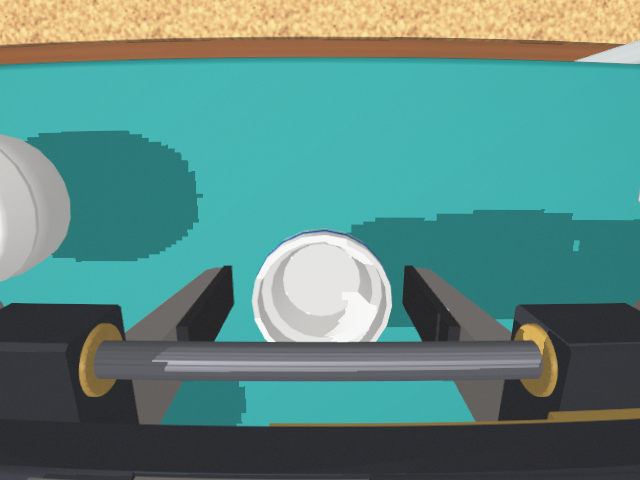

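Bowl rim centred at about (322,297) between the fingers. Closing at 15 N, then lifting.

{"api": "move_arm", "payload": {
  "targets": [
    [0.6, [0, 0.0015, 0.001], [0, 0, 0]],
    [0.6, [0, 0.0015, 0.001], [0, 0, 0]],
    [0.5, [0, 0.0015, 0.001], [0, 0, 0]],
    [0.5, [0, 0.0015, 0.001], [0, 0, 0]],
    [0.5, [0, 0.0015, 0.001], [0, 0, 0]],
    [0.5, [0, 0.0015, -0.02], [0, 0, 0]],
    [0.5, [0, 0.0015, -0.05], [0, 0, 0]],
    [0.5, [0, 0.0015, -0.09], [0, 0, 0]],
    [0.5, [0, 0.0015, -0.13], [0, 0, 0]],
    [0.5, [0, 0.0015, -0.13], [0, 0, 0]]
  ],
  "grip_force": 15
}}

```text
clock: 19.07
tcp_pos: [0.5907, 0.2176, 0.3497]
tcp_rot: [-179.7, -0.7, -0.0]
force: [1.2, 1.2, -0.5]
width: 0.0643
```

Run:
```python
from h import *
im,o=snap("wrist","w24");st();delta([.4955,.0158,.165],0)
save(im,"w24a",(240,210,160,140),4)
```

```text
t 19.12 gp [0.5913 0.2175 0.1747] rot [-1.7982e+02 -4.7000e-01 -2.0000e-02] F [ 0.1  0.1 -1.5] w 0.0645
shift mm [-94.4 201.2   8.3] turn [-0.18 -0.47 -0.02]
```

View pics/w24a.png

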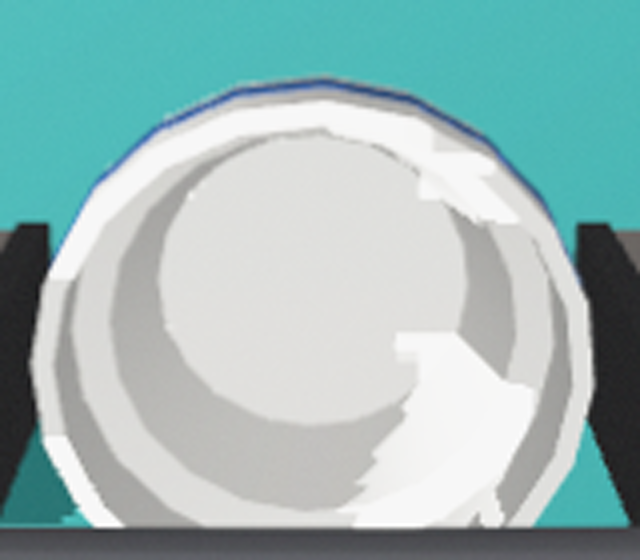

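```bash
cat >> h.py <<'E'
def rimx(fn,row,dz=.002):
    o=ob(fn);R=Ro.from_euler("xyz",o["tcp_rot"],degrees=True);T=np.array(o["tcp_pos"])
    g=np.linspace(-.01,.01,41);rows=[proj("wrist",[T+R.apply([x+.032,0,.1714+dz])],o)[0,1] for x in g]
    print("bowl x offset in tool mm",round(1000*np.interp(-row,-np.array(rows),g),2))
E
python3 - <<'E'
from h import *
rimx("w24",235.0); rimx("w24",235.0,0)
E
```

```text
bowl x offset in tool mm -0.61
bowl x offset in tool mm -0.12
```

{"api": "move_arm", "payload": {
  "targets": [
    [0.5, [-0.094, 0.201, 0.008], [0, 0, 0]],
    [0.5, [-0.094, 0.201, 0.008], [0, 0, 0]],
    [0.5, [-0.094, 0.201, 0.008], [0, 0, 0]],
    [0.5, [-0.094, 0.201, 0.008], [0, 0, 0]],
    [0.5, [-0.094, 0.201, 0.008], [0, 0, 0]],
    [0.5, [-0.094, 0.201, 0.008], [0, 0, 0]],
    [0.5, [-0.094, 0.201, 0.008], [0, 0, 0]],
    [0.5, [-0.094, 0.201, 0.008], [0, 0, 0]],
    [0.5, [-0.094, 0.201, 0.008], [0, 0, 0]],
    [0.5, [-0.094, 0.201, 0.008], [0, 0, 0]]
  ]
}}

```text
clock: 19.95
tcp_pos: [0.4951, 0.0167, 0.3332]
tcp_rot: [-179.9, 0.0, 0.1]
force: [0.7, 0.4, -1.9]
width: 0.0646
```

Run:
```python
from h import *
im,o=snap("wrist","w25");st();delta([.4958,.0158,.085],0)
im,o=snap("scene","s25",(250,150,160,120),5)
```

```text
t 20.0 gp [0.4951 0.0168 0.1618] rot [-1.7996e+02  1.0000e-02  1.3000e-01] F [ 0.2 -0.  -1.1] w 0.0645
shift mm [ 0.7  0.9 76.8] turn [-0.04  0.01  0.13]
```

View pics/w25.png

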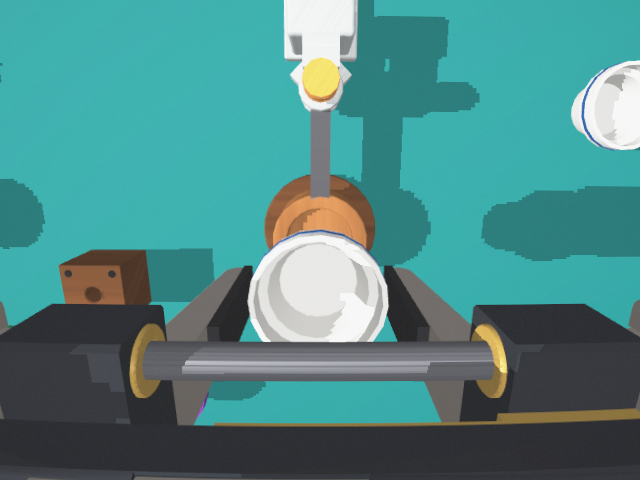

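View pics/s25.png

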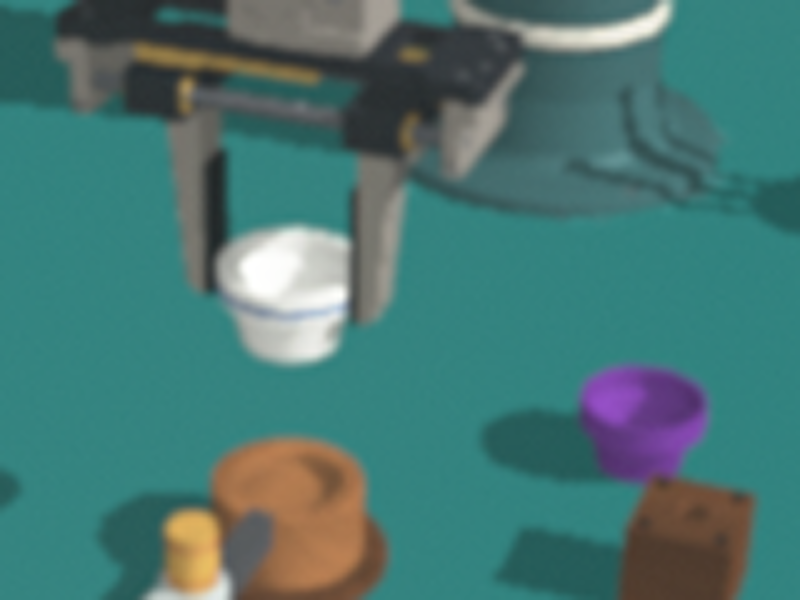

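{"api": "move_arm", "payload": {
  "targets": [
    [0.5, [0.0007, 0.0009, 0.03], [0, 0, 0]],
    [0.5, [0.0007, 0.0009, 0.055], [0, 0, 0]],
    [0.5, [0.0007, 0.0009, 0.067], [0, 0, 0]],
    [0.5, [0.0007, 0.0009, 0.074], [0, 0, 0]],
    [0.5, [0.0007, 0.0009, 0.079], [0, 0, 0]],
    [0.5, [0.0007, 0.0009, 0.081], [0, 0, 0]],
    [0.5, [0.0007, 0.0009, 0.0825], [0, 0, 0]],
    [0.5, [0.0007, 0.0009, 0.0825], [0, 0, 0]]
  ]
}}

```text
clock: 20.72
tcp_pos: [0.4958, 0.0144, 0.2514]
tcp_rot: [-180.0, -0.1, -0.0]
force: [0.4, 0.8, -0.6]
width: 0.0645
```

Run:
```python
from h import *
im,o=snap("wrist","w26");st()
im,o=snap("scene","s26",(270,180,120,100),6)
```

```text
t 20.77 gp [0.496  0.0143 0.0802] rot [ 1.8e+02 -7.0e-02 -1.0e-02] F [ 1.1 -0.1 -0.7] w 0.0644
```

View pics/s26.png

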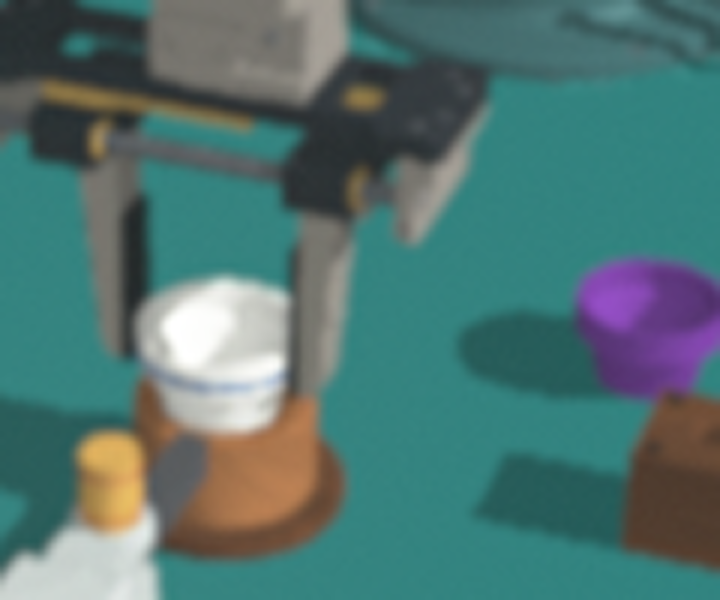

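Foot is about 1.5 mm above the seat floor, well inside the rim. Lower the rest and release.

{"api": "move_arm", "payload": {
  "targets": [
    [0.5, [0, -0.001, 0.001], [0, 0, 0]],
    [0.5, [0, -0.001, 0.0018], [0, 0, 0]],
    [0.75, [0, -0.001, 0.0018], [0, 0, 0]],
    [0.92, [0, -0.001, 0.0018], [0, 0, 0]],
    [0.92, [0, -0.001, 0.0018], [0, 0, 0]],
    [0.92, [0, -0.001, -0.02], [0, 0, 0]],
    [0.92, [0, -0.001, -0.06], [0, 0, 0]],
    [0.92, [0, -0.001, -0.1], [0, 0, 0]],
    [0.92, [0, -0.001, -0.12], [0, 0, 0]],
    [0.92, [0, -0.001, -0.12], [0, 0, 0]]
  ]
}}

```text
clock: 21.65
tcp_pos: [0.4969, 0.0156, 0.3759]
tcp_rot: [180.0, -0.5, -0.0]
force: [0.3, 0.3, 0.1]
width: 0.0843
```

Run:
```python
from h import *
im,o=snap("wrist","w27");st()
im,o=snap("scene","s27",(270,190,120,100),6)
im,o=snap("top","t27")
```

```text
t 21.7 gp [0.497  0.0152 0.202 ] rot [ 1.7997e+02 -3.2000e-01 -3.0000e-02] F [-0.   0.5 -0.9] w 0.0844
```

View pics/w27.png

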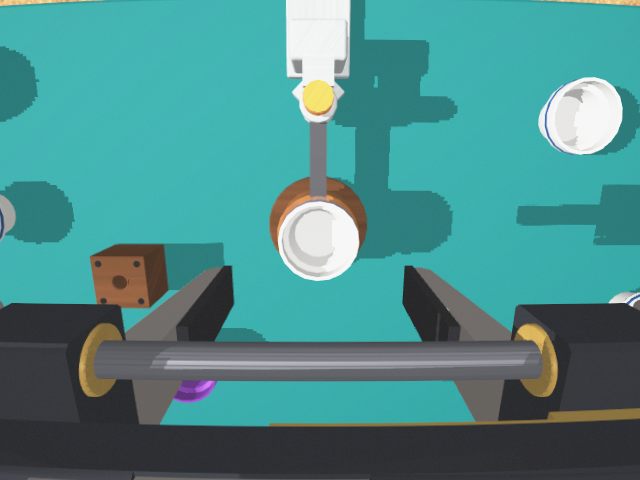

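View pics/s27.png

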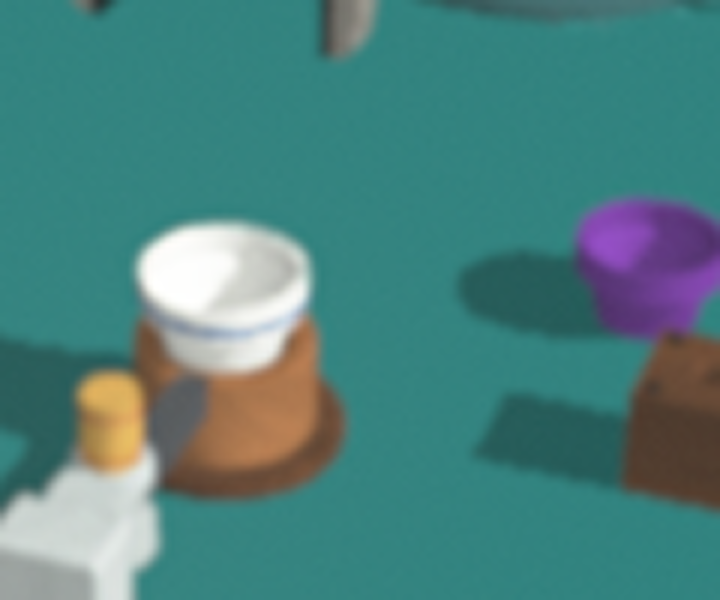

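View pics/t27.png

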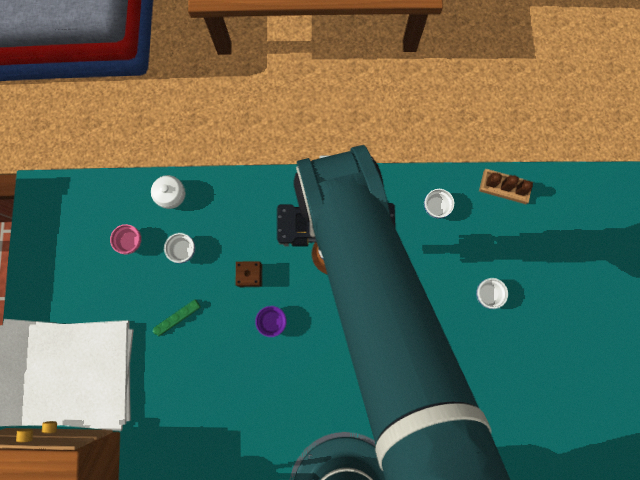

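First bowl stands upright in the seat. Next is the bowl at top-view (439,203).

Run:
```python
from h import *
print("bowl1",unp("wrist",(318.5,240),.076,ob("w27")))
print("tray end",unp("top",(482,185),.02));st();delta([0.596,-.213,.2],0)
```

```text
bowl1 [0.49664863 0.01533844 0.076     ]
tray end [ 0.63650546 -0.3180465   0.02      ]
t 21.8 gp [0.4948 0.0149 0.1989] rot [ 1.7998e+02  6.0000e-02 -4.0000e-02] F [-0.  -0.7 -0.1] w 0.0846
shift mm [101.1 227.9  -1.1] turn [ 0.02  0.06 -0.04]
```

{"api": "move_arm", "payload": {
  "targets": [
    [0.92, [0.1, 0.228, 0.002], [0, 0, 0]],
    [0.92, [0.1, 0.228, 0.002], [0, 0, 0]],
    [0.92, [0.1, 0.228, 0.002], [0, 0, 0]],
    [0.92, [0.1, 0.228, 0.002], [0, 0, 0]],
    [0.92, [0.1, 0.228, 0.002], [0, 0, 0]],
    [0.92, [0.1, 0.228, 0.002], [0, 0, 0]],
    [0.92, [0.1, 0.228, 0.002], [0, 0, 0]],
    [0.92, [0.1, 0.228, 0.002], [0, 0, 0]],
    [0.92, [0.1, 0.228, 0.002], [0, 0, 0]],
    [0.92, [0.1, 0.228, 0.002], [0, 0, 0]]
  ]
}}

```text
clock: 22.63
tcp_pos: [0.5951, -0.211, 0.3677]
tcp_rot: [-179.9, 0.1, 0.1]
force: [-1.0, -0.1, 1.0]
width: 0.0846
```

Run:
```python
from h import *
im,o=snap("wrist","w28");st();print(o["joints"].round(0))
```

```text
t 22.68 gp [ 0.5949 -0.2107  0.1968] rot [-1.7994e+02  8.0000e-02  1.4000e-01] F [ 0.4  0.8 -0.4] w 0.0848
[ 30.  29. -18.  96.  10.  58. -81.]
```

View pics/w28.png

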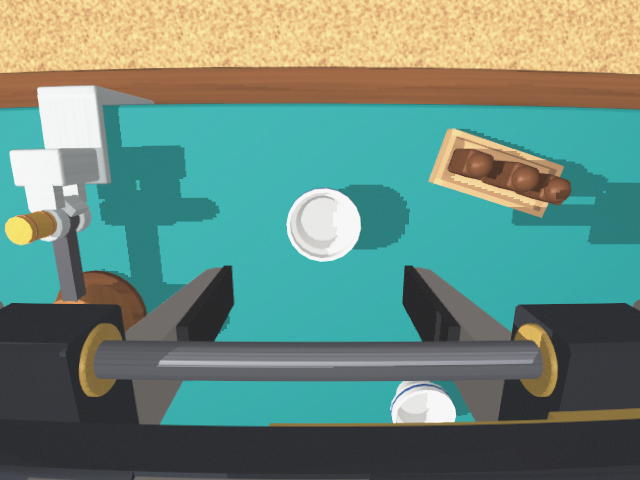

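Run:
```python
from h import *
im=cv2.imread("raw_w28.png");save(im,"w28a",(270,170,110,110),5)
p=unp("wrist",(324,225.3),.038,ob("w28"));print(p);delta([p[0],p[1],.0405],0)
```

```text
[ 0.59668199 -0.21537174  0.038     ]
shift mm [  1.7   4.7 156.3] turn [-0.06  0.08  0.14]
```

View pics/w28a.png

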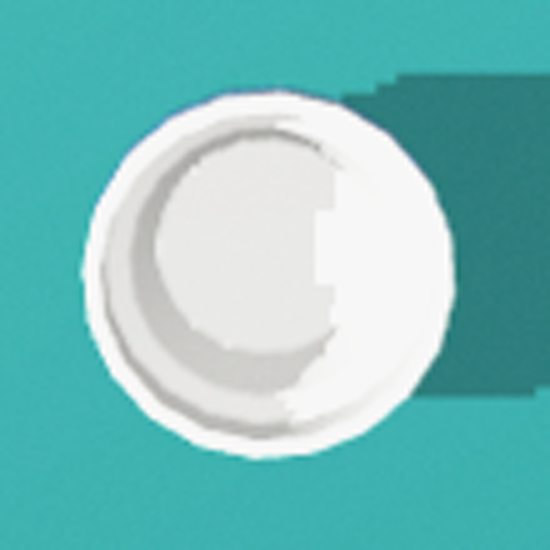

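{"api": "move_arm", "payload": {
  "targets": [
    [0.92, [0.0015, 0.002, 0.04], [0, 0, 0]],
    [0.92, [0.0015, 0.002, 0.08], [0, 0, 0]],
    [0.92, [0.0015, 0.002, 0.11], [0, 0, 0]],
    [0.92, [0.0015, 0.002, 0.135], [0, 0, 0]],
    [0.92, [0.0015, 0.002, 0.15], [0, 0, 0]],
    [0.92, [0.0015, 0.002, 0.157], [0, 0, 0]],
    [0.92, [0.0015, 0.002, 0.157], [0, 0, 0]],
    [0.92, [0.0015, 0.002, 0.157], [0, 0, 0]]
  ]
}}

```text
clock: 23.35
tcp_pos: [0.5975, -0.2145, 0.2131]
tcp_rot: [180.0, -0.1, 0.0]
force: [-0.3, -0.5, 0.7]
width: 0.0844
```

Run:
```python
from h import *
im,o=snap("wrist","w29");st()
```

```text
t 23.4 gp [ 0.5981 -0.2149  0.0423] rot [ 1.7995e+02 -1.5000e-01  0.0000e+00] F [-0.1 -0.6 -0.6] w 0.0845
```

View pics/w29.png

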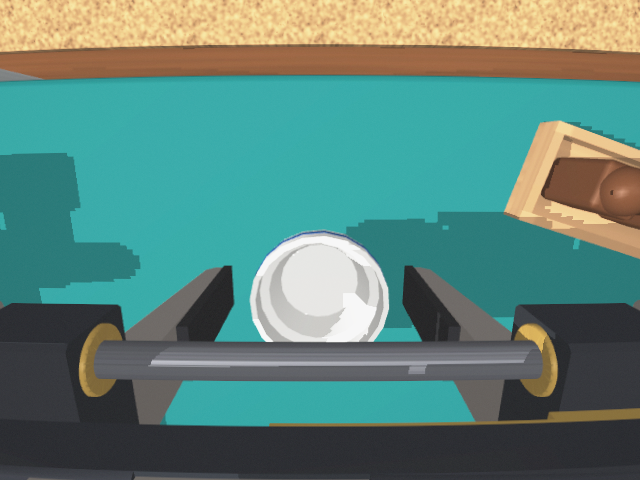

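{"api": "move_arm", "payload": {
  "targets": [
    [0.6, [0, 0, 0.001], [0, 0, 0]],
    [0.6, [0, 0, 0.001], [0, 0, 0]],
    [0.5, [0, 0, 0.001], [0, 0, 0]],
    [0.5, [0, 0, 0.001], [0, 0, 0]],
    [0.5, [0, 0, 0.001], [0, 0, 0]],
    [0.5, [0, 0, -0.02], [0, 0, 0]],
    [0.5, [0, 0, -0.05], [0, 0, 0]],
    [0.5, [0, 0, -0.09], [0, 0, 0]],
    [0.5, [0, 0, -0.13], [0, 0, 0]],
    [0.5, [0, 0, -0.13], [0, 0, 0]]
  ]
}}

```text
clock: 24.23
tcp_pos: [0.5992, -0.2151, 0.3503]
tcp_rot: [179.8, -0.7, -0.0]
force: [2.8, -0.7, -0.6]
width: 0.0646
```

Run:
```python
from h import *
im,o=snap("wrist","w30");st();delta([.4962,.0154,.17],0)
save(im,"w30a",(240,210,160,140),4)
```

```text
t 24.28 gp [ 0.5997 -0.2155  0.1753] rot [ 1.7983e+02 -4.8000e-01 -2.0000e-02] F [-0.2 -0.1 -2.3] w 0.0644
shift mm [-102.2 -230.4    3.8] turn [ 0.17 -0.48 -0.03]
```

View pics/w30a.png

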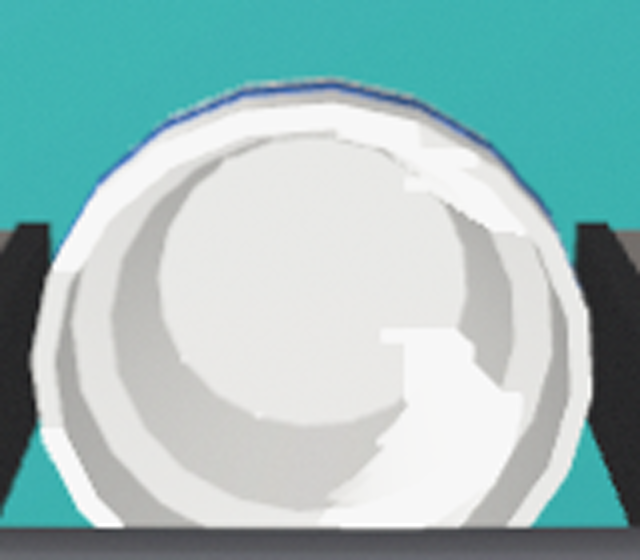

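{"api": "move_arm", "payload": {
  "targets": [
    [0.5, [-0.103, -0.23, 0.004], [0, 0, 0]],
    [0.5, [-0.103, -0.23, 0.004], [0, 0, 0]],
    [0.5, [-0.103, -0.23, 0.004], [0, 0, 0]],
    [0.5, [-0.103, -0.23, 0.004], [0, 0, 0]],
    [0.5, [-0.103, -0.23, 0.004], [0, 0, 0]],
    [0.5, [-0.103, -0.23, 0.004], [0, 0, 0]],
    [0.5, [-0.103, -0.23, 0.004], [0, 0, 0]],
    [0.5, [-0.103, -0.23, 0.004], [0, 0, 0]],
    [0.5, [-0.103, -0.23, 0.004], [0, 0, 0]],
    [0.5, [-0.103, -0.23, 0.004], [0, 0, 0]]
  ]
}}

```text
clock: 25.12
tcp_pos: [0.4942, 0.0138, 0.3373]
tcp_rot: [180.0, 0.1, -0.1]
force: [0.1, -1.4, -1.4]
width: 0.0645
```

{"api": "move_arm", "payload": {
  "targets": [
    [0.5, [0, 0, 0.01], [0, 0, 0]],
    [0.5, [0, 0, 0.02], [0, 0, 0]],
    [0.5, [0, 0, 0.03], [0, 0, 0]],
    [0.5, [0, 0, 0.03], [0, 0, 0]],
    [0.5, [0, 0, 0.03], [0, 0, 0]]
  ]
}}

```text
clock: 25.53
tcp_pos: [0.4937, 0.0149, 0.3067]
tcp_rot: [-180.0, 0.1, -0.0]
force: [-0.5, -0.4, -1.1]
width: 0.0644
```

Run:
```python
from h import *
im,o=snap("wrist","w31");st();delta([.4958,.0154,.096],0)
im,o=snap("scene","s31",(270,170,120,110),5)
```

```text
t 25.58 gp [0.4937 0.0151 0.136 ] rot [-1.7999e+02  7.0000e-02 -3.0000e-02] F [-0.8  0.  -1.2] w 0.0644
shift mm [ 1.9 -0.3 40. ] turn [-0.01  0.07 -0.03]
```

View pics/w31.png

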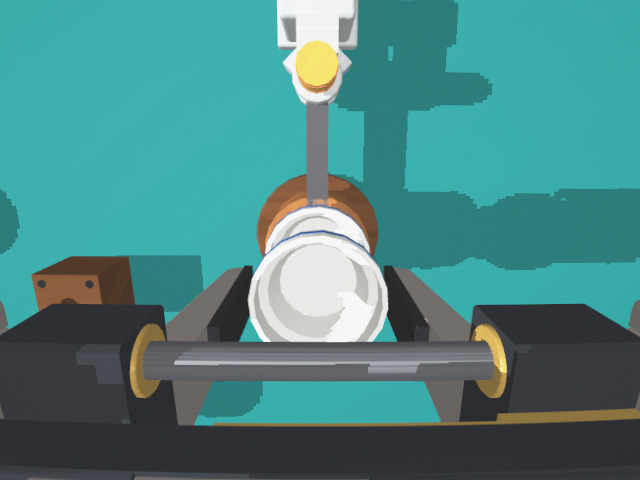

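View pics/s31.png

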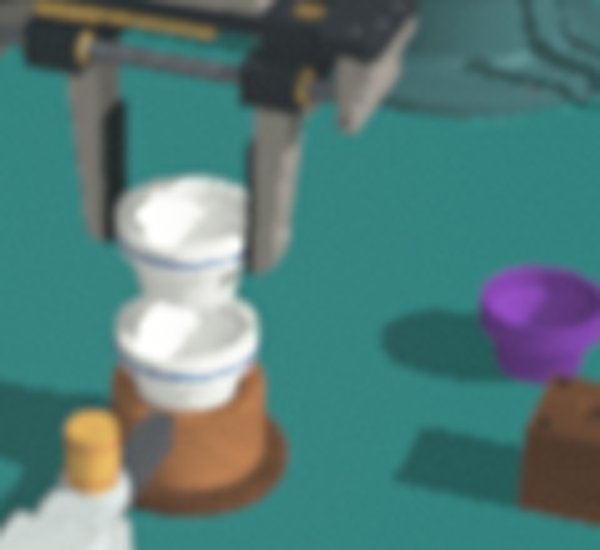

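{"api": "move_arm", "payload": {
  "targets": [
    [0.5, [0.002, 0, 0.008], [0, 0, 0]],
    [0.5, [0.002, 0, 0.016], [0, 0, 0]],
    [0.5, [0.002, 0, 0.023], [0, 0, 0]],
    [0.5, [0.002, 0, 0.029], [0, 0, 0]],
    [0.5, [0.002, 0, 0.035], [0, 0, 0]],
    [0.5, [0.002, 0, 0.04], [0, 0, 0]],
    [0.5, [0.002, 0, 0.042], [0, 0, 0]],
    [0.5, [0.002, 0, 0.042], [0, 0, 0]]
  ]
}}

```text
clock: 26.3
tcp_pos: [0.4958, 0.0153, 0.2654]
tcp_rot: [-180.0, 0.1, -0.0]
force: [-0.3, 0.3, -2.3]
width: 0.0644
```

Run:
```python
from h import *
st()
im,o=snap("scene","s32",(270,190,120,100),6)
```

```text
t 26.3 gp [0.4956 0.0153 0.094 ] rot [-1.8e+02  6.0e-02 -1.0e-02] F [-0.3  0.3 -2.3] w 0.0644
```

View pics/s32.png

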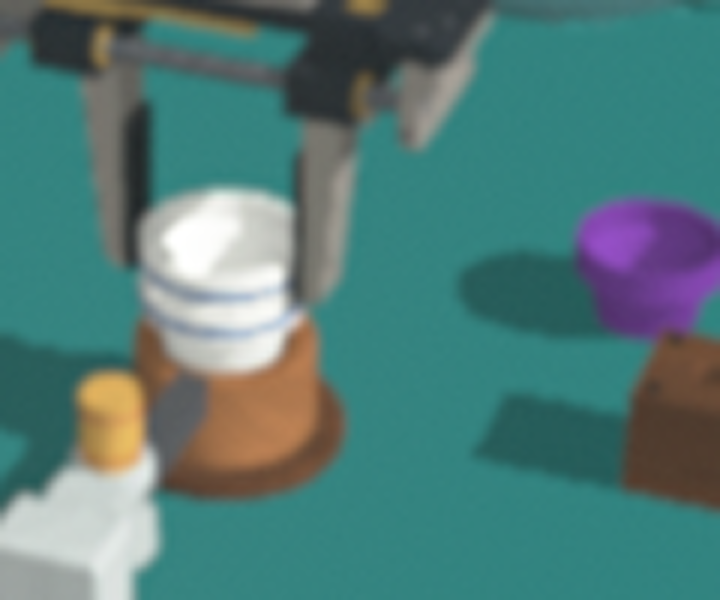

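Nested, with about 1 mm left. Finish and release.

{"api": "move_arm", "payload": {
  "targets": [
    [0.5, [0, 0, 0.001], [0, 0, 0]],
    [0.5, [0, 0, 0.0013], [0, 0, 0]],
    [0.75, [0, 0, 0.0013], [0, 0, 0]],
    [0.92, [0, 0, 0.0013], [0, 0, 0]],
    [0.92, [0, 0, 0.0013], [0, 0, 0]],
    [0.92, [0, 0, -0.02], [0, 0, 0]],
    [0.92, [0, 0, -0.05], [0, 0, 0]],
    [0.92, [0, 0, -0.08], [0, 0, 0]],
    [0.92, [0, 0, -0.107], [0, 0, 0]],
    [0.92, [0, 0, -0.107], [0, 0, 0]]
  ]
}}

```text
clock: 27.18
tcp_pos: [0.4976, 0.0157, 0.3782]
tcp_rot: [180.0, -0.6, -0.0]
force: [0.6, 0.1, 0.2]
width: 0.0845
```

Run:
```python
from h import *
st()
im,o=snap("scene","s33",(270,190,120,100),6)
im,o=snap("wrist","w33")
p=unp("top",(492.3,293.3),.038);print(p);delta([p[0]+.004,p[1]+.002,.2],0);print(env.get_obs()["joints"].round(0))
```

```text
t 27.18 gp [0.4993 0.0156 0.2069] rot [ 1.7998e+02 -5.7000e-01 -2.0000e-02] F [0.6 0.1 0.2] w 0.0845
[ 0.3954425  -0.31837749  0.038     ]
shift mm [-96.5 331.6   2.5] turn [ 0.03 -0.17 -0.04]
[  15.   16.  -24.  113.    8.   52. -103.]
```

View pics/s33.png

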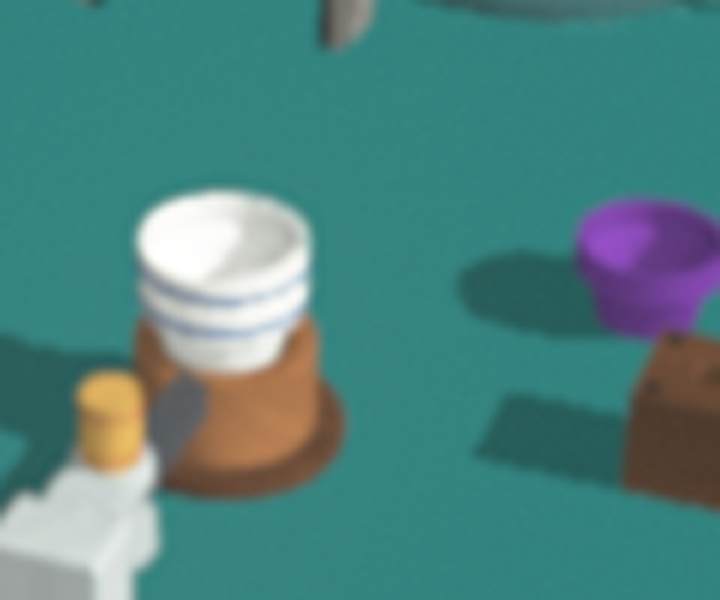

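View pics/w33.png

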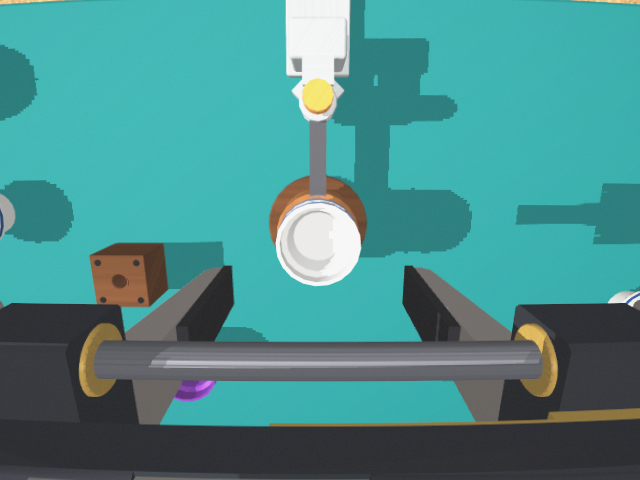

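Two nested, collars flush. Now the bowl at top-view (492,293).

{"api": "move_arm", "payload": {
  "targets": [
    [0.92, [-0.097, 0.332, 0.003], [0, 0, 0]],
    [0.92, [-0.097, 0.332, 0.003], [0, 0, 0]],
    [0.92, [-0.097, 0.332, 0.003], [0, 0, 0]],
    [0.92, [-0.097, 0.332, 0.003], [0, 0, 0]],
    [0.92, [-0.097, 0.332, 0.003], [0, 0, 0]],
    [0.92, [-0.097, 0.332, 0.003], [0, 0, 0]],
    [0.92, [-0.097, 0.332, 0.003], [0, 0, 0]],
    [0.92, [-0.097, 0.332, 0.003], [0, 0, 0]],
    [0.92, [-0.097, 0.332, 0.003], [0, 0, 0]],
    [0.92, [-0.097, 0.332, 0.003], [0, 0, 0]]
  ]
}}

```text
clock: 28.12
tcp_pos: [0.3966, -0.3204, 0.3683]
tcp_rot: [-180.0, 0.2, -0.4]
force: [0.1, -0.0, -0.3]
width: 0.0849
```

Run:
```python
from h import *
im,o=snap("wrist","w34");st();print(o["joints"].round(0))
```

```text
t 28.17 gp [ 0.3975 -0.3175  0.1971] rot [-1.7991e+02  1.3000e-01 -2.3000e-01] F [ 0.1  0.7 -0.7] w 0.0847
[ 46.  17. -12. 113.   5.  51. -60.]
```

View pics/w34.png

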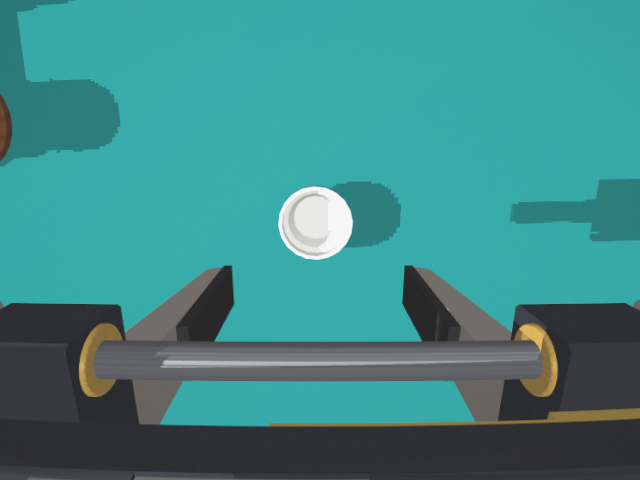

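Run:
```python
from h import *
p=unp("wrist",(315.6,223.3),.038,ob("w34"));print(p);st();delta([p[0],p[1],.0405],0)
```

```text
[ 0.39969871 -0.31794176  0.038     ]
t 28.17 gp [ 0.3975 -0.3175  0.1971] rot [-1.7991e+02  1.3000e-01 -2.3000e-01] F [ 0.1  0.7 -0.7] w 0.0847
shift mm [  2.2   0.4 156.6] turn [-0.09  0.13 -0.23]
```

{"api": "move_arm", "payload": {
  "targets": [
    [0.92, [0.0015, 0.0005, 0.04], [0, 0, 0]],
    [0.92, [0.0015, 0.0005, 0.08], [0, 0, 0]],
    [0.92, [0.0015, 0.0005, 0.11], [0, 0, 0]],
    [0.92, [0.0015, 0.0005, 0.135], [0, 0, 0]],
    [0.92, [0.0015, 0.0005, 0.15], [0, 0, 0]],
    [0.92, [0.0015, 0.0005, 0.157], [0, 0, 0]],
    [0.92, [0.0015, 0.0005, 0.157], [0, 0, 0]],
    [0.92, [0.0015, 0.0005, 0.157], [0, 0, 0]]
  ]
}}

```text
clock: 28.83
tcp_pos: [0.4011, -0.3162, 0.2131]
tcp_rot: [-180.0, -0.0, 0.1]
force: [0.3, -0.1, -0.2]
width: 0.0845
```

Run:
```python
from h import *
im,o=snap("wrist","w35");st()
```

```text
t 28.88 gp [ 0.4013 -0.3167  0.0423] rot [ 1.7998e+02 -7.0000e-02  6.0000e-02] F [-0.4 -0.6  0.5] w 0.0848
```

View pics/w35.png

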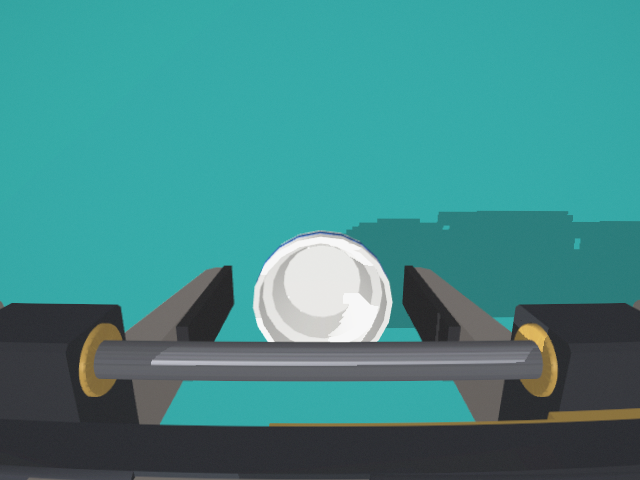

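{"api": "move_arm", "payload": {
  "targets": [
    [0.6, [0, 0.001, 0.001], [0, 0, 0]],
    [0.6, [0, 0.001, 0.001], [0, 0, 0]],
    [0.5, [0, 0.001, 0.001], [0, 0, 0]],
    [0.5, [0, 0.001, 0.001], [0, 0, 0]],
    [0.5, [0, 0.001, 0.001], [0, 0, 0]],
    [0.5, [0, 0.001, -0.02], [0, 0, 0]],
    [0.5, [0, 0.001, -0.05], [0, 0, 0]],
    [0.5, [0, 0.001, -0.09], [0, 0, 0]],
    [0.5, [0, 0.001, -0.13], [0, 0, 0]],
    [0.5, [0, 0.001, -0.135], [0, 0, 0]]
  ]
}}

```text
clock: 29.72
tcp_pos: [0.4019, -0.3192, 0.3543]
tcp_rot: [179.6, -0.5, -0.0]
force: [-0.1, -0.8, -1.0]
width: 0.0628
```

Run:
```python
from h import *
im,o=snap("wrist","w36");st();delta([.4958,.0154,.17],0)
save(im,"w36a",(240,210,160,140),4)
```

```text
t 29.77 gp [ 0.4026 -0.32    0.1812] rot [ 1.7967e+02 -4.0000e-01 -4.0000e-02] F [-0.4  0.2  0.1] w 0.0623
shift mm [  94.1 -334.5    9.9] turn [ 0.33 -0.4  -0.04]
```

View pics/w36a.png

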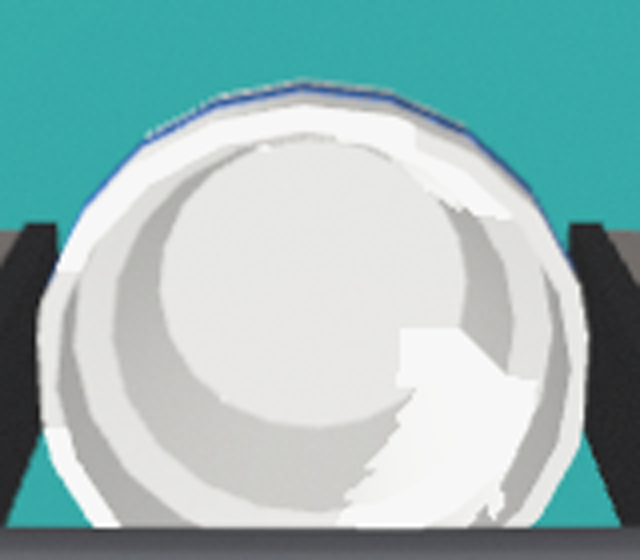

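{"api": "move_arm", "payload": {
  "targets": [
    [0.5, [0.094, -0.334, 0.008], [0, 0, 0]],
    [0.5, [0.094, -0.334, 0.008], [0, 0, 0]],
    [0.5, [0.094, -0.334, 0.008], [0, 0, 0]],
    [0.5, [0.094, -0.334, 0.008], [0, 0, 0]],
    [0.5, [0.094, -0.334, 0.008], [0, 0, 0]],
    [0.5, [0.094, -0.334, 0.008], [0, 0, 0]],
    [0.5, [0.094, -0.334, 0.008], [0, 0, 0]],
    [0.5, [0.094, -0.334, 0.008], [0, 0, 0]],
    [0.5, [0.094, -0.334, 0.008], [0, 0, 0]],
    [0.5, [0.094, -0.334, 0.008], [0, 0, 0]]
  ]
}}

```text
clock: 30.6
tcp_pos: [0.4944, 0.0202, 0.3386]
tcp_rot: [-179.9, 0.1, 0.4]
force: [-0.3, 0.4, -1.9]
width: 0.0625
```

{"api": "move_arm", "payload": {
  "targets": [
    [0.5, [0, 0, 0.005], [0, 0, 0]],
    [0.5, [0, 0, 0.015], [0, 0, 0]],
    [0.5, [0, 0, 0.02], [0, 0, 0]],
    [0.5, [0, 0, 0.02], [0, 0, 0]],
    [0.5, [0, 0, 0.02], [0, 0, 0]]
  ]
}}

```text
clock: 31.02
tcp_pos: [0.4941, 0.0145, 0.3192]
tcp_rot: [180.0, 0.1, -0.1]
force: [0.4, -0.6, -2.1]
width: 0.0626
```

Run:
```python
from h import *
im,o=snap("wrist","w37");st();delta([.4958,.0154,.1065],0)
im,o=snap("scene","s37",(270,150,120,110),5)
```

```text
t 31.07 gp [0.4942 0.0147 0.1482] rot [ 1.7999e+02  4.0000e-02 -1.2000e-01] F [-0.5 -0.3 -0.4] w 0.0623
shift mm [ 1.5 -0.6 41.7] turn [ 0.01  0.04 -0.12]
```

View pics/w37.png

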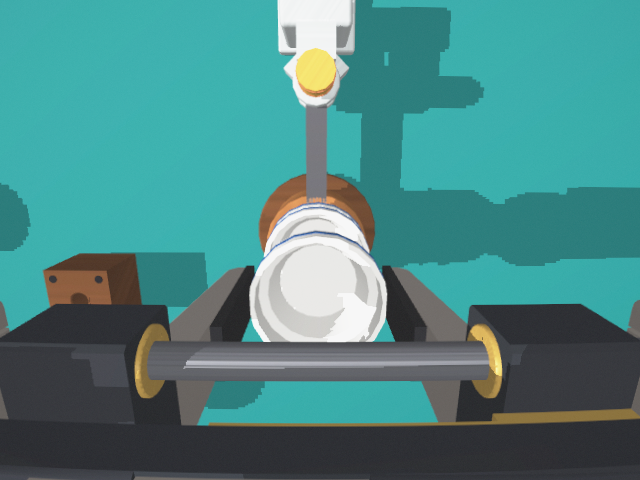

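View pics/s37.png

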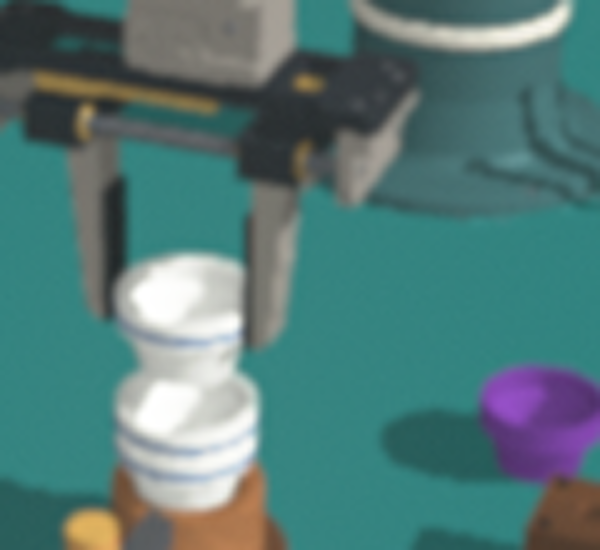

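{"api": "move_arm", "payload": {
  "targets": [
    [0.5, [0.0018, -0.0007, 0.008], [0, 0, 0]],
    [0.5, [0.0018, -0.0007, 0.015], [0, 0, 0]],
    [0.5, [0.0018, -0.0007, 0.021], [0, 0, 0]],
    [0.5, [0.0018, -0.0007, 0.027], [0, 0, 0]],
    [0.5, [0.0018, -0.0007, 0.033], [0, 0, 0]],
    [0.5, [0.0018, -0.0007, 0.038], [0, 0, 0]],
    [0.5, [0.0018, -0.0007, 0.04], [0, 0, 0]],
    [0.5, [0.0018, -0.0007, 0.04], [0, 0, 0]]
  ]
}}

```text
clock: 31.78
tcp_pos: [0.4965, 0.016, 0.2801]
tcp_rot: [179.9, 0.0, -0.0]
force: [-1.3, -0.7, 4.4]
width: 0.0627
```

Run:
```python
from h import *
st()
im,o=snap("scene","s38",(270,180,120,100),6)
```

```text
t 31.78 gp [0.4964 0.0158 0.1087] rot [ 1.7994e+02  1.0000e-02 -3.0000e-02] F [-1.3 -0.7  4.4] w 0.0627
```

View pics/s38.png

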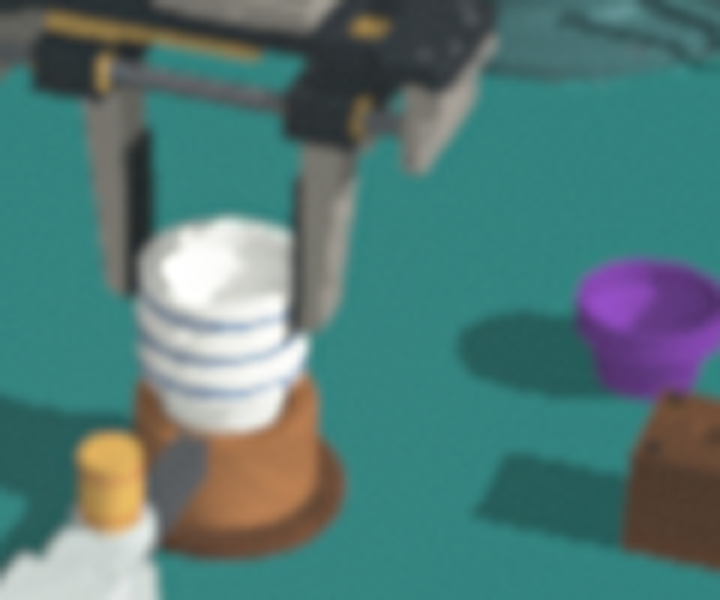

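Slight contact: the fingertips reach the lower rim while 2 mm remain. Ease up 1 mm, release and let it drop into the nest.

{"api": "move_arm", "payload": {
  "targets": [
    [0.5, [0, 0, -0.001], [0, 0, 0]],
    [0.5, [0, 0, -0.001], [0, 0, 0]],
    [0.75, [0, 0, -0.001], [0, 0, 0]],
    [0.92, [0, 0, -0.001], [0, 0, 0]],
    [0.92, [0, 0, -0.001], [0, 0, 0]],
    [0.92, [0, 0, -0.02], [0, 0, 0]],
    [0.92, [0, 0, -0.05], [0, 0, 0]],
    [0.92, [0, 0, -0.08], [0, 0, 0]],
    [0.92, [0, 0, -0.1], [0, 0, 0]],
    [0.92, [0, 0, -0.1], [0, 0, 0]]
  ]
}}

```text
clock: 32.67
tcp_pos: [0.4975, 0.0168, 0.3842]
tcp_rot: [180.0, -0.5, -0.0]
force: [-0.4, -0.1, 0.1]
width: 0.0845
```

Run:
```python
from h import *
st()
im,o=snap("scene","s39",(270,180,120,100),6)
im,o=snap("wrist","w39")
im,o=snap("top","t39")
```

```text
t 32.67 gp [0.4989 0.0168 0.2128] rot [ 1.7999e+02 -4.6000e-01 -2.0000e-02] F [-0.4 -0.1  0.1] w 0.0845
```

View pics/s39.png

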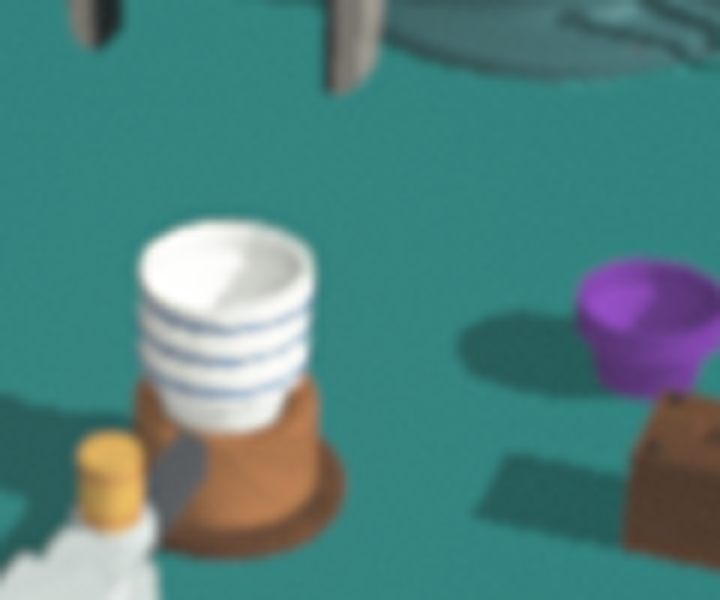

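View pics/w39.png

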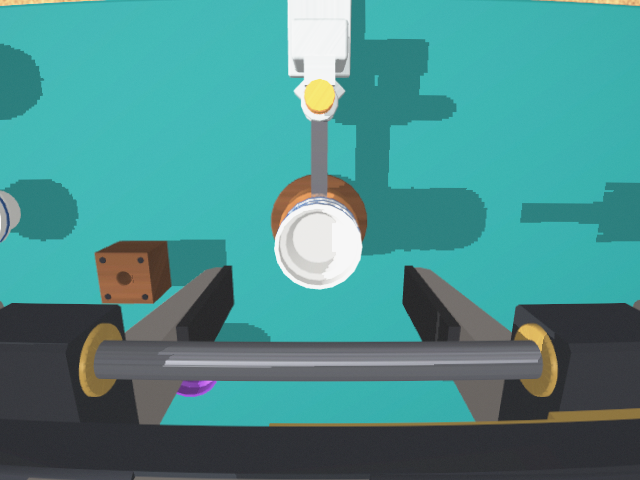

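View pics/t39.png

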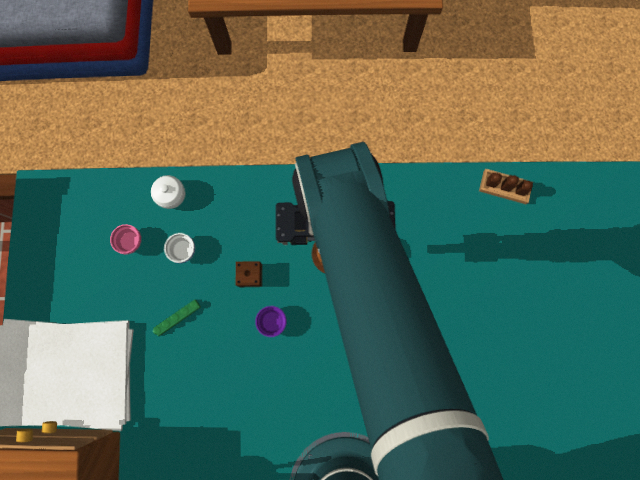

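Three nested; last white bowl is at (179,248), next to pink (125,239). The finger gap to the pink one works out at about 26 mm.

Run:
```python
from h import *
st();delta([.505,.345,.2],0)
```

```text
t 32.82 gp [0.4958 0.0163 0.208 ] rot [ 1.7999e+02  4.0000e-02 -2.0000e-02] F [-0.7 -0.4 -1.2] w 0.0844
shift mm [   9.  -328.7    7.9] turn [ 0.01  0.04 -0.02]
```

{"api": "move_arm", "payload": {
  "targets": [
    [0.92, [0.008, -0.328, 0.01], [0, 0, 0]],
    [0.92, [0.008, -0.328, 0.01], [0, 0, 0]],
    [0.92, [0.008, -0.328, 0.01], [0, 0, 0]],
    [0.92, [0.008, -0.328, 0.01], [0, 0, 0]],
    [0.92, [0.008, -0.328, 0.01], [0, 0, 0]],
    [0.92, [0.008, -0.328, 0.01], [0, 0, 0]],
    [0.92, [0.008, -0.328, 0.01], [0, 0, 0]],
    [0.92, [0.008, -0.328, 0.01], [0, 0, 0]],
    [0.92, [0.008, -0.328, 0.01], [0, 0, 0]],
    [0.92, [0.008, -0.328, 0.01], [0, 0, 0]]
  ]
}}

```text
clock: 33.65
tcp_pos: [0.5029, 0.3467, 0.3675]
tcp_rot: [180.0, 0.2, 0.3]
force: [0.6, -0.4, -0.2]
width: 0.0844
```

Run:
```python
from h import *
im,o=snap("wrist","w40");st();print(o["joints"].round(0))
```

```text
t 33.7 gp [0.5032 0.3443 0.1963] rot [1.7988e+02 1.9000e-01 8.0000e-02] F [ 0.4  0.  -0.1] w 0.0843
[ -17.   28.  -27.   98.   15.   57. -140.]
```

View pics/w40.png

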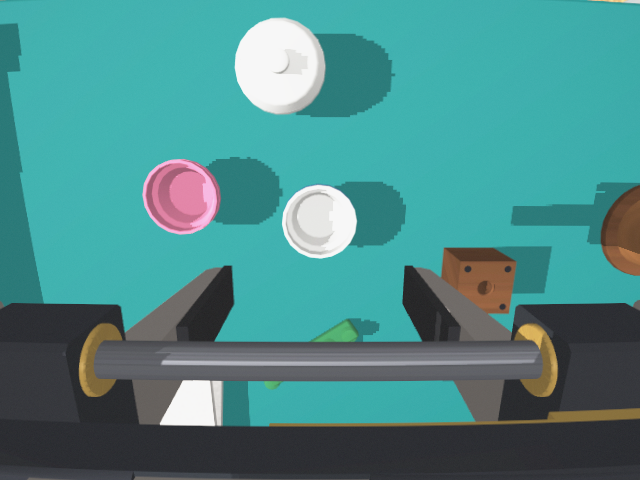

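Run:
```python
from h import *
p=unp("wrist",(319.5,221.7),.038,ob("w40"));print(p);delta([p[0],p[1],.0405],0)
```

```text
[0.50716208 0.34540815 0.038     ]
shift mm [  3.9  -1.1 155.8] turn [0.12 0.19 0.08]
```

{"api": "move_arm", "payload": {
  "targets": [
    [0.92, [0.0035, -0.001, 0.04], [0, 0, 0]],
    [0.92, [0.0035, -0.001, 0.08], [0, 0, 0]],
    [0.92, [0.0035, -0.001, 0.11], [0, 0, 0]],
    [0.92, [0.0035, -0.001, 0.135], [0, 0, 0]],
    [0.92, [0.0035, -0.001, 0.148], [0, 0, 0]],
    [0.92, [0.0035, -0.001, 0.154], [0, 0, 0]],
    [0.92, [0.0035, -0.001, 0.154], [0, 0, 0]],
    [0.92, [0.0035, -0.001, 0.154], [0, 0, 0]]
  ]
}}

```text
clock: 34.37
tcp_pos: [0.5085, 0.3452, 0.2169]
tcp_rot: [-180.0, -0.1, -0.1]
force: [-0.1, 0.6, -0.6]
width: 0.0847
```

Run:
```python
from h import *
im,o=snap("wrist","w41");st()
```

```text
t 34.42 gp [0.5089 0.3458 0.0461] rot [-1.7992e+02 -1.2000e-01 -5.0000e-02] F [0.1 0.2 0.7] w 0.0846
```

View pics/w41.png

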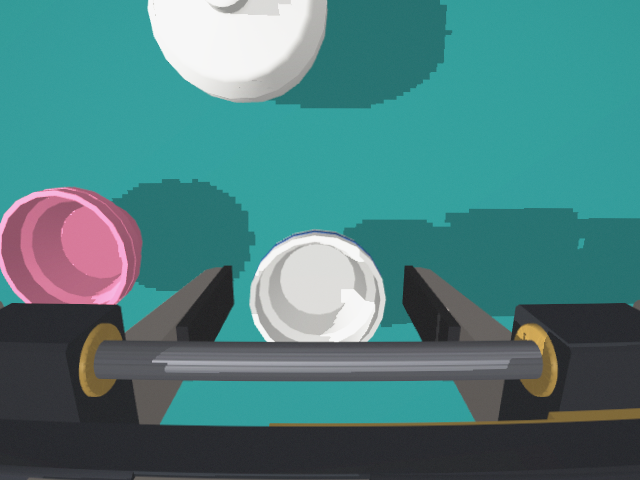

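{"api": "move_arm", "payload": {
  "targets": [
    [0.6, [0, 0, 0.0022], [0, 0, 0]],
    [0.6, [0, 0, 0.0022], [0, 0, 0]],
    [0.5, [0, 0, 0.0022], [0, 0, 0]],
    [0.5, [0, 0, 0.0022], [0, 0, 0]],
    [0.5, [0, 0, 0.0022], [0, 0, 0]],
    [0.5, [0, 0, 0.0022], [0, 0, 0]]
  ]
}}

```text
clock: 34.92
tcp_pos: [0.508, 0.3456, 0.2144]
tcp_rot: [-180.0, -0.0, -0.0]
force: [-0.7, -1.1, 5.2]
width: 0.0626
```

{"api": "move_arm", "payload": {
  "targets": [
    [0.5, [0, 0, -0.01], [0, 0, 0]],
    [0.5, [0, 0, -0.03], [0, 0, 0]],
    [0.5, [0, 0, -0.06], [0, 0, 0]],
    [0.5, [0, 0, -0.1], [0, 0, 0]],
    [0.5, [0, 0, -0.135], [0, 0, 0]],
    [0.5, [0, 0, -0.145], [0, 0, 0]],
    [0.5, [0, 0, -0.145], [0, 0, 0]],
    [0.5, [0, 0, -0.145], [0, 0, 0]]
  ]
}}

```text
clock: 35.58
tcp_pos: [0.5076, 0.345, 0.3585]
tcp_rot: [180.0, 0.0, -0.0]
force: [-0.3, -1.1, -1.5]
width: 0.0626
```

Run:
```python
from h import *
im,o=snap("wrist","w42");st();delta([.4958,.0160,.19],0)
save(im,"w42a",(240,210,160,140),4)
```

```text
t 35.63 gp [0.5071 0.3444 0.1858] rot [ 1.799e+02  1.200e-01 -3.000e-02] F [-0.1  0.2 -2.1] w 0.0624
shift mm [-11.5 328.7  -3.6] turn [ 0.1   0.12 -0.03]
```

View pics/w42a.png

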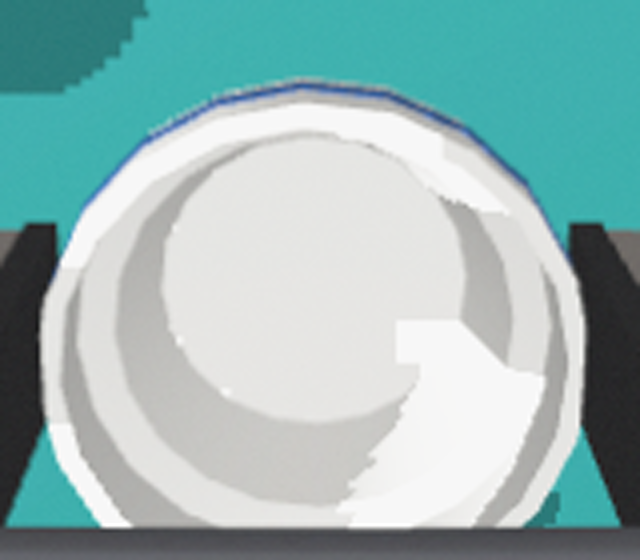

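Run:
```python
from h import *
rimx("w42",235.7,.005);rimx("w36",236,.003)
print(unp("wrist",(318.5,245.5),.104,ob("w39")))
im=cv2.imread("raw_w39.png");save(im,"w39a",(260,180,120,120),5)
```

```text
bowl x offset in tool mm -1.64
bowl x offset in tool mm -1.28
[0.4965325  0.01637537 0.104     ]
```

View pics/w39a.png

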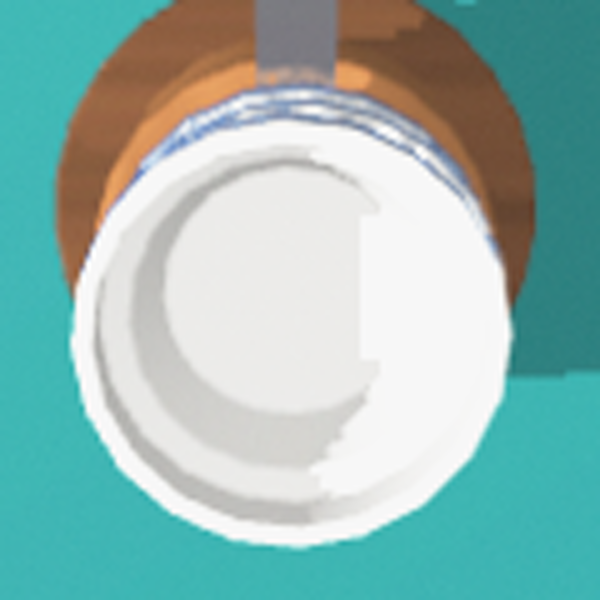

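{"api": "move_arm", "payload": {
  "targets": [
    [0.5, [-0.0105, 0.3287, 0], [0, 0, 0]],
    [0.5, [-0.0105, 0.3287, 0], [0, 0, 0]],
    [0.5, [-0.0105, 0.3287, 0], [0, 0, 0]],
    [0.5, [-0.0105, 0.3287, 0], [0, 0, 0]],
    [0.5, [-0.0105, 0.3287, 0], [0, 0, 0]],
    [0.5, [-0.0105, 0.3287, 0], [0, 0, 0]],
    [0.5, [-0.0105, 0.3287, 0], [0, 0, 0]],
    [0.5, [-0.0105, 0.3287, 0], [0, 0, 0]],
    [0.5, [-0.0105, 0.3287, 0], [0, 0, 0]],
    [0.5, [-0.0105, 0.3287, 0], [0, 0, 0]]
  ]
}}

```text
clock: 36.47
tcp_pos: [0.4966, 0.014, 0.3567]
tcp_rot: [180.0, 0.2, -0.3]
force: [0.3, 0.6, -0.9]
width: 0.0624
```

{"api": "move_arm", "payload": {
  "targets": [
    [0.5, [0, 0, 0.005], [0, 0, 0]],
    [0.5, [0, 0, 0.015], [0, 0, 0]],
    [0.5, [0, 0, 0.02], [0, 0, 0]],
    [0.5, [0, 0, 0.02], [0, 0, 0]],
    [0.5, [0, 0, 0.02], [0, 0, 0]]
  ]
}}

```text
clock: 36.88
tcp_pos: [0.497, 0.0177, 0.3379]
tcp_rot: [-180.0, 0.1, 0.1]
force: [0.1, 0.3, -1.1]
width: 0.0627
```

Run:
```python
from h import *
im,o=snap("wrist","w43");st();delta([.4968,.0160,.1235],0)
im,o=snap("scene","s43",(270,150,120,110),5)
```

```text
t 36.93 gp [0.4971 0.0176 0.167 ] rot [-1.7998e+02  5.0000e-02  8.0000e-02] F [-0.9 -0.6 -1.4] w 0.0628
shift mm [-0.4  1.6 43.5] turn [-0.02  0.05  0.08]
```

View pics/w43.png

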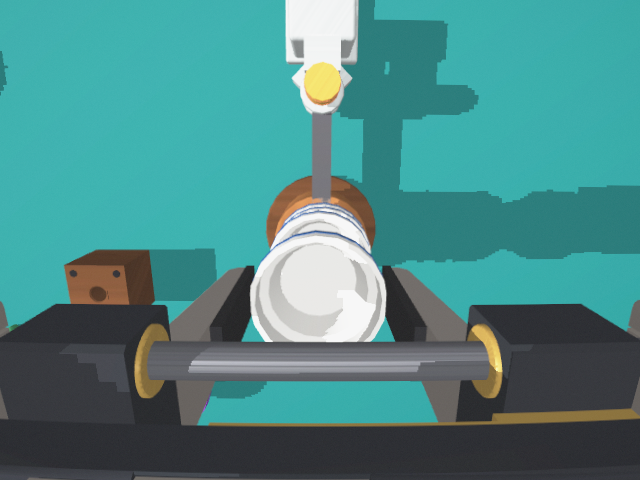

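View pics/s43.png

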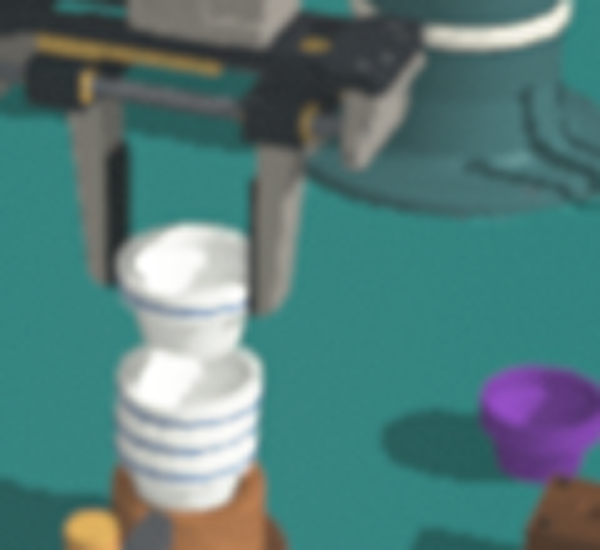

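{"api": "move_arm", "payload": {
  "targets": [
    [0.5, [0.0, 0.0014, 0.008], [0, 0, 0]],
    [0.5, [0.0, 0.0014, 0.016], [0, 0, 0]],
    [0.5, [0.0, 0.0014, 0.022], [0, 0, 0]],
    [0.5, [0.0, 0.0014, 0.028], [0, 0, 0]],
    [0.5, [0.0, 0.0014, 0.034], [0, 0, 0]],
    [0.5, [0.0, 0.0014, 0.039], [0, 0, 0]],
    [0.5, [0.0, 0.0014, 0.0415], [0, 0, 0]],
    [0.5, [0.0, 0.0014, 0.0415], [0, 0, 0]]
  ]
}}

```text
clock: 37.65
tcp_pos: [0.4971, 0.0153, 0.2965]
tcp_rot: [-180.0, 0.1, -0.0]
force: [0.3, -0.0, -0.5]
width: 0.0629
```

Run:
```python
from h import *
st()
im,o=snap("scene","s44",(270,170,120,100),6)
```

```text
t 37.65 gp [0.4969 0.0153 0.1251] rot [-1.8e+02  7.0e-02 -1.0e-02] F [ 0.3 -0.  -0.5] w 0.0629
```

View pics/s44.png

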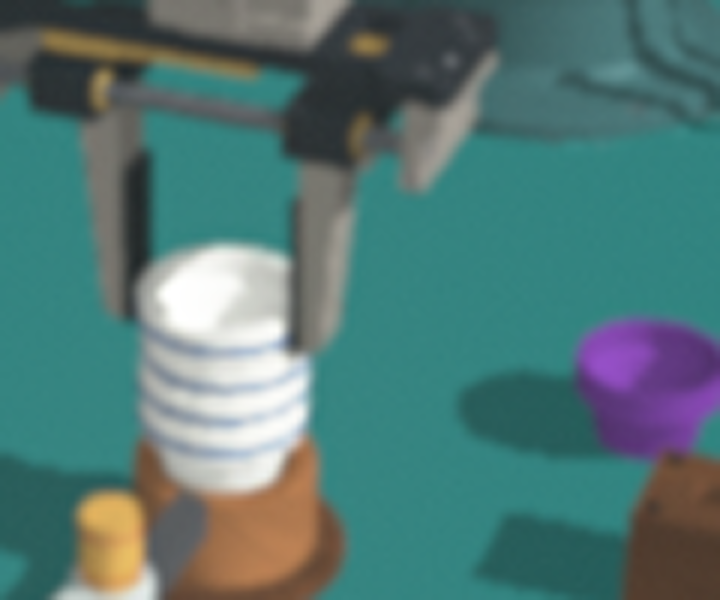

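{"api": "move_arm", "payload": {
  "targets": [
    [0.5, [0, 0, 0.001], [0, 0, 0]],
    [0.5, [0, 0, 0.001], [0, 0, 0]],
    [0.75, [0, 0, 0.001], [0, 0, 0]],
    [0.92, [0, 0, 0.001], [0, 0, 0]],
    [0.92, [0, 0, 0.001], [0, 0, 0]],
    [0.92, [0, 0, -0.02], [0, 0, 0]],
    [0.92, [0, 0, -0.05], [0, 0, 0]],
    [0.92, [0, 0, -0.08], [0, 0, 0]],
    [0.92, [0, 0, -0.1], [0, 0, 0]],
    [0.92, [0, 0, -0.1], [0, 0, 0]]
  ]
}}

```text
clock: 38.53
tcp_pos: [0.4985, 0.0157, 0.4017]
tcp_rot: [180.0, -0.5, -0.0]
force: [0.8, -0.5, 0.7]
width: 0.0847
```

Run:
```python
from h import *
st()
im,o=snap("scene","s45",(260,170,120,110),6)
im,o=snap("wrist","w45")
```

```text
t 38.53 gp [0.4999 0.0157 0.2303] rot [ 1.7998e+02 -4.8000e-01 -2.0000e-02] F [ 0.8 -0.5  0.7] w 0.0847
```

View pics/s45.png

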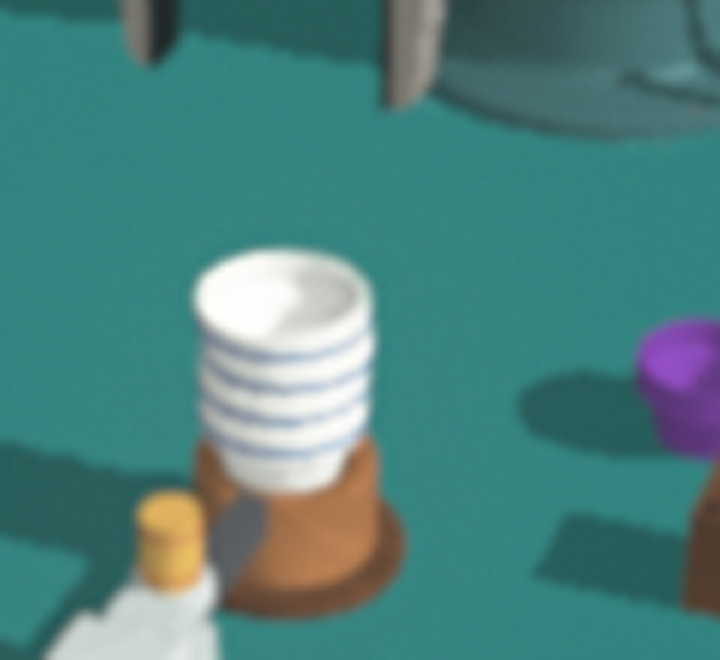

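View pics/w45.png

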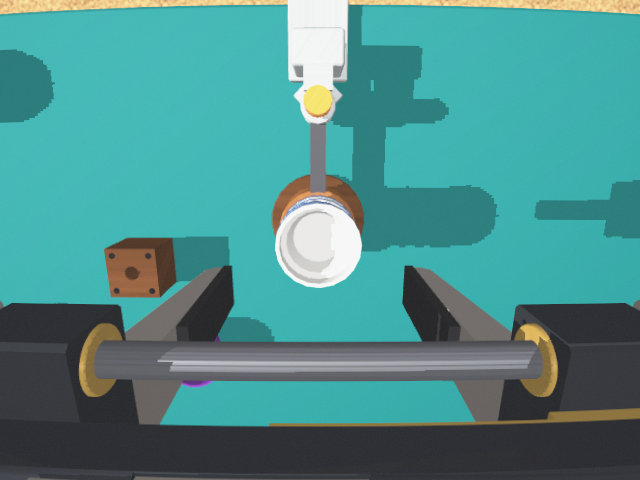

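Four nested. Move the arm well clear and check the whole table.

{"api": "move_arm", "payload": {
  "targets": [
    [0.92, [-0.05, 0.35, -0.05], [0, 0, 0]],
    [0.92, [-0.05, 0.35, -0.05], [0, 0, 0]],
    [0.92, [-0.05, 0.35, -0.05], [0, 0, 0]],
    [0.92, [-0.05, 0.35, -0.05], [0, 0, 0]],
    [0.92, [-0.05, 0.35, -0.05], [0, 0, 0]],
    [0.92, [-0.05, 0.35, -0.05], [0, 0, 0]],
    [0.92, [-0.05, 0.35, -0.05], [0, 0, 0]],
    [0.92, [-0.05, 0.35, -0.05], [0, 0, 0]],
    [0.92, [-0.05, 0.35, -0.05], [0, 0, 0]],
    [0.92, [-0.05, 0.35, -0.05], [0, 0, 0]]
  ]
}}

```text
clock: 39.47
tcp_pos: [0.4447, -0.3407, 0.4458]
tcp_rot: [179.9, 0.1, -0.5]
force: [0.2, -0.6, 0.6]
width: 0.0847
```

Run:
```python
from h import *
st()
im,o=snap("scene","s46");im2,o=snap("top","t46")
th=np.linspace(0,2*np.pi,60)
v=im.copy()
for z,r in [(.118,.032),(.104,.032),(.09,.032),(.076,.032),(.062,.032)]:
    q=proj("scene",np.c_[.4955+r*np.cos(th),.0157+r*np.sin(th),0*th+z]); print(z,q.min(0).round(1),q.max(0).round(1))
q=proj("scene",np.c_[.6025+.011*np.cos(th),.0157+.011*np.sin(th),0*th+.088]);print("pin top",q.mean(0))
save(im,"s46c",(260,170,100,110),6)
```

```text
t 39.47 gp [ 0.4443 -0.341   0.2744] rot [ 1.7991e+02  1.4000e-01 -5.5000e-01] F [ 0.2 -0.6  0.6] w 0.0847
0.118 [292.1 211.3] [320.6 225.7]
0.104 [292.1 216.6] [320.5 231.1]
0.09 [292.2 221.8] [320.4 236.5]
0.076 [292.3 226.9] [320.3 241.8]
0.062 [292.4 232. ] [320.2 247. ]
pin top [287.29726518 254.47477883]
```

View pics/t46.png

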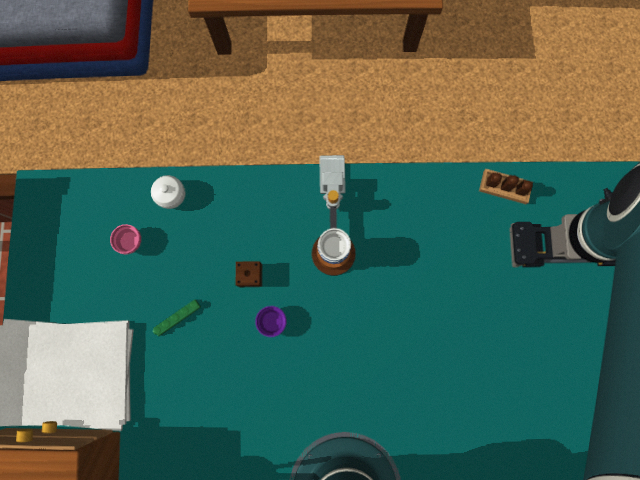

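View pics/s46.png

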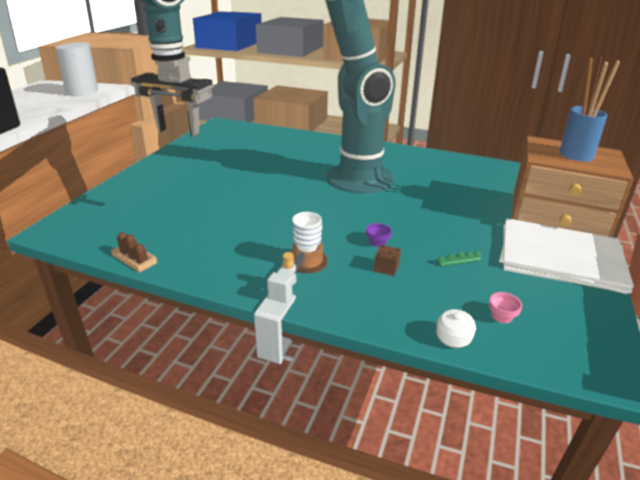

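View pics/s46c.png

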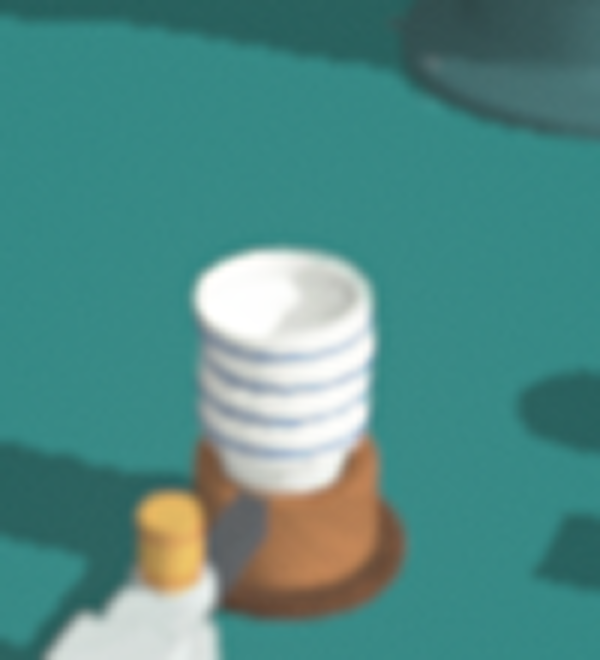

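Seen from above and from the side: all four white bowls are in one stack on the pinned stand, with the rim at its predicted height, no bowl left on the table, and the bystanders in place. Let the arm settle, then hand in.

{"api": "move_arm", "payload": {
  "targets": [
    [0.92, [0, 0, 0], [0, 0, 0]],
    [0.92, [0, 0, 0], [0, 0, 0]],
    [0.92, [0, 0, 0], [0, 0, 0]],
    [0.92, [0, 0, 0], [0, 0, 0]]
  ]
}}

```text
clock: 39.9
tcp_pos: [0.4476, -0.3336, 0.4472]
tcp_rot: [-180.0, 0.0, 0.1]
force: [0.1, -0.0, 0.5]
width: 0.0846
```

Run:
```python
from rig import env
print(env.finish_job())
```

```text
the job is handed in; nothing more can be done
None
```

I dragged the stand's knuckle into the fork until the wrist force rose and the tool stopped, and threaded the pin down onto the upper lug. I then nested the four white bowls that were present on the seat, and handed the job in at about 40 s. It reported no verdict.

- **Final checks:** In the scene view the stack's rim is at rows 211–226, against 211–226 predicted for four nested bowls. The pin's head is within about 1 px of where it should be. No white bowl is left on the table, and the jar, brush rest, seal tray and the pink and purple bowls look unmoved. I judged all of this from camera images, since object poses can't be read directly.
- **Disagreements:** The top camera put points about 4–5 mm nearer the robot in x than the wrist camera. I trusted the wrist, which the scene view supported and the fits bore out.
- **Contact on the third bowl:** The fingertips briefly pressed on the lower rim with about 4 N. I eased off and let the bowl drop the last few millimetres, and it seated flush.

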